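# Park a prepared test coupon upright in its close-fitting case

### The arm

A 6-joint arm with a two-finger parallel gripper is mounted at the origin on the work surface. World frame = base frame: x ahead of the robot, y to its left, z up, the work surface at z = 0. Lengths are in m, angles in rad, forces in N, time in s.
With the tool pointing down it reaches from about 0.225 to 0.875 m from the base axis. Payload 3.4 kg.
Tool frame: the origin (TCP) lies at the very end of the fingers, on their centre line; the grasp point (between the pads) lies 19 mm behind it (manip.tcp_to_grasp is the distance from the TCP to the grasp point, in m); z points along the fingers, y is the line along which they close (so a half turn about z gives the same grasp; the last joint's range is limited). The gripper opens to 85 mm and grips with 20 to 120 N. Pads are 22 mm wide; open, the fingers measure 114 mm over their backs; the gripper's body (76 mm by 85 mm) begins 54 mm behind the grasp point. The pads swing forward as they close: fully open they stand 13 mm farther back than shut.
Start: joints at [-1.313, 0.276, 1.505, -0, 1.361, -0.121], TCP at [0.213, -0.534, 0.196] pointing down, gripper open.
Joint ranges: [-2.89, 2.89], [-0.75, 2.08], [0.22, 2.7], [-1.18, 4.32], [0.11, 2.71], [-2.7, 2.7]. Speed limits (rad/s): [2.57, 2.57, 3.14, 3.14, 3.14, 3.14].

### API

Orientations are given as a unit quaternion [w, x, y, z].
In Python, from rig import status, get_image, job, manip gives the robot as it stands.
- The arm moves only by the tool apply_moves, never from a script. Its arguments are lists of equal length, an entry for each row: "xyz": the shift along the tool's x, y, z each as a share of 0.3 m, from -1 to 1, a list of three; "rot": the turn, a rotation vector about the tool's x, y, z each as a share of 60 degrees, from -1 to 1, a list of three; "hand": the opening, from -1 (shut) to 1 (fully open). A call has 1 to 8 rows; each row shifts and turns the commanded pose from where the row before left it, along the tool's axes as they then stand; what a row does not reach is not made up. A row lasts 1/8 s, in which the tool goes at most 62.5 mm and 10.7 degrees, less where a joint would pass 70% of its speed; a pose out of reach is approached as far as the arm can. A call with a number of a shift or a turn outside -1 to 1 is refused whole. A call with a gripper value outside its range is refused whole. The fingers move at their own pace and stop on an object; "force" is the grip in N (left out, the last holds). Time passes only in rows, so rows that do not move let the fingers close. It gives the time, the measured TCP pose, the force, the opening and the grip force at its end, in the units of the state.
- status.get_state(): the state, without advancing time (a new reading comes with each control period).
- get_image(name): name is "scene" or "top"; returns a dict with "pixels" (480x640x3 uint8, red, green, blue), "fovy" (degrees; the focal length in pixels is half the picture's height over the tangent of half this angle, whatever the lens; pixels are square), "cx", "cy" (the principal point, pixels), "origin" and "orientation" of the camera in the world. Camera axes: x right, y down, z forward; pixel columns grow to the right and rows downward; lengths in m; the calibration is good to about 2 mm. A picture is of the moment at which its call begins. There is no depth.
- job.sign_off(): hands the job in; it is judged then, once.
The state is a dict: "clock": time; "qpos": joint angles; "qd": joint speeds; "effort": joint torques, N m; "position": TCP position; "ee_rot": TCP orientation; "contact_force": force on the tool from outside, world axes, zero at the start; "moment": the same for the moment, N m; "width": finger opening in m; "gripper_force": force on a finger pad.
Only numpy, scipy, OpenCV 4.12 (cv2) and the standard library are available. Lean on these libraries where they do the work, as an engineer would, in place of code of your own. Each camera call takes 0.05 s, during which the arm holds its last target. There are 200 camera calls.

### The job

Pick out the large waisted test coupon from the flat specimens on the bench, lay it on the angled rest with its end against the ledge and let go, then take it again by its upper end and slide it upright into the slot of the steel case until it stands on the bottom, and let go. Its broad faces are prepared: hold it by its narrow side edges only and never touch a broad face with the fingers; lower it into the case rather than letting it drop. Leave the other specimens, parts and tools where they are.

Things in the scene. Friction and masses are not known exactly. Their poses are not given: they have to be found in the camera images.
- coupon: The large waisted (dog-bone) test coupon, bare aluminium, 160 long, 8 thick, 0.10 to 0.17 kg: at each end a tab 44 wide, 50 long; between them a 60 long waist 28 wide. Starts flat on the table among the plain bar and the short coupon, in any of three places. Origin at the centre of its underside; x along its length, y across, z out of a broad face.
- coupon_mid (a point): Centre of the coupon (4 mm above coupon's origin along its z), axes as coupon. The coupon is the same end for end and on both faces. The middle 46 mm of the waist has straight edges 28 apart; 7 mm long shoulders 36 wide lead to the tabs.
- coupon_faces: The prepared areas of the coupon's two broad faces, flush with the faces and ending 5 mm inside the outline: fingers must not touch them. Fixed to the coupon, same origin and axes as coupon.
- rest: Fixed angled rest: base plate 150 x 90 x 12, over it a pale slab 20 wide, 148 long, sloping at 45 degrees, rising to the rest's +x, its upper surface facing up and to -x. A ledge 60 wide at its foot stands 14 proud of the slab. Narrow posts carry it. The coupon is wider than the slab, so its edges are free. Origin at the centre of the underside, +x to the robot's left (+y, within 0.25 rad), z up.
- rest_mid (a point): Where the coupon's centre lies when it rests fully on the slab, lower end against the ledge: 11.3 mm to -x of rest's origin, at height 97.4 mm. Axes as rest. The slab's surface meets the ledge at x = -65 mm, height 38 mm; its upper end is at x = +41 mm, height 144 mm.
- case: Fixed upright steel case: base plate 100 x 130 x 10, on it a rectangular sleeve 30.5 x 66.5 outside, mouth at height 110 mm. Slot 10.5 (along x) by 46.5 (along y), 100 deep with a solid floor; the top 6 mm flare out by about 2.5 mm each side. Origin at the centre of the underside, z up; +x, the thin way of the slot, points to the robot's left (+y), turned 0 to 0.65 rad more towards the robot.
- case_mouth (a point): Centre of the slot's mouth, at height 110 mm. Axes as case.
- case_floor (a point): Centre of the slot's floor, at height 10 mm. Axes as case. A coupon standing fully home has its centre 80 mm above this point, and its top 60 mm (upper tab and a little of the waist) stand out of the case.
- grip_post: Fixed obstacle between rest and case: steel machine grip upright on a 60 x 60 block, 120 tall, about 44 wide above the block. Origin at the centre of its underside.
- plain_bar: Bystander: straight aluminium bar 160 x 44 x 8 with no waist, lying flat; same metal as the coupon. Origin at the centre of its underside, x along its length.
- short_coupon: Bystander: smaller waisted aluminium coupon, 105 long, tabs 32 wide, waist 20 wide, 8 thick, lying flat. Origin at the centre of its underside, x along its length.
- pot: Bystander: small upright jar with a dark cap, 44 diameter, 55 tall. Origin at the centre of its underside.
- adapter: Bystander: turned steel adapter standing upright, 48 diameter at the foot, 45 tall. Origin at the centre of its underside.
- collar: Bystander: steel ring lying flat, 56 outer diameter, 34 bore, 30 tall. Origin at the centre of its underside.
- stub: Bystander: turned steel stub standing upright, waisted, 32 diameter, 75 tall. Origin at the centre of its underside.
- spanner: Bystander: spanner lying on the table, 150 long.
- driver: Bystander: screwdriver lying on the table, up to about 200 long.
There are look-alikes about, which are no part of the job. What is shaped like the coupon but black is not meant.

How it is judged:
On the way:
1. the coupon lies on the angled rest, let go: centre within 15 mm of the resting point, broad faces along the slab and length up the slope within 0.2 rad (distance between coupon_mid and rest_mid below 0.015 m and angle between coupon's own x axis and vertical between 0.585 and 2.556 rad and angle between the y axis of coupon and the y axis of rest, either way round below 0.2 rad and angle between coupon_mid's own z axis and vertical above 0.585 rad and linear speed of coupon below 0.02 m/s and contact force between the fingers and coupon below 0.1 N), for 0.2 s.
At the end, for the whole second after the job is handed in: The coupon stands on the floor of the case's slot (its centre 80 mm above the slot floor within 4 mm and within 8 mm of the slot's axis, upright within 0.1 rad), released and still (horizontal distance between coupon_mid and case_floor below 0.008 m and z of coupon_mid in the frame of case between 0.086 and 0.094 m and angle between the x axis of coupon and the z axis of case, either way round below 0.1 rad and linear speed of coupon below 0.02 m/s and contact force between the fingers and coupon below 0.1 N); the robot touches nothing.
It fails at once if the fingers touch a broad (prepared) face of the coupon (contact force between the fingers and coupon_faces above 1 N).
It fails at once if the coupon is let go and falls into the case (faster than 0.4 m/s, a drop of about 8 mm) (horizontal distance between coupon_mid and case_floor below 0.03 m and contact force between the fingers and coupon below 0.1 N and linear speed of coupon above 0.4 m/s).
It fails at once if the plain bar or the short coupon is shifted more than 20 mm (distance of any of plain_bar, short_coupon from where it was at the start of the episode above 0.02 m).
It fails at once if another loose part or tool is shifted more than 30 mm (distance of any of pot, adapter, collar, stub, spanner, driver from where it was at the start of the episode above 0.03 m).
It also fails if it takes over 72 s, if anything falls off the work surface, if the arm or the gripper's body presses on something with over 40 N, if the wrist force passes 120 N, or if a joint passes its speed limit or range.

## Working session

There is one attempt and no reset: what is moved stays moved. The work goes in short steps, Python scripts to look and compute and a tool call to move; the robot and the scene stay as the last step left them, time stands still between calls to the robot, and variables do not carry over. Pictures are saved under pics/ and viewed, at most 10 in all, crops included, and the job is handed in when it is done.

Besides the shell and the picture viewer there is one more tool, called after "Request:" in YAML: its name, and indented under it one key for each argument. apply_moves: Moves the arm, as the interface text tells. Its arguments: {"type":"object","properties":{"xyz":{"type":"array","items":{"type":"array","items":{"type":"number","minimum":-1,"maximum":1}}},"rot":{"type":"array","items":{"type":"array","items":{"type":"number","minimum":-1,"maximum":1}}},"hand":{"type":"array","items":{"type":"number"}},"force":{"type":"number"}},"required":["xyz","rot","hand"]}

```bash
ls; mkdir -p pics; python3 - <<'E'
from rig import status,get_image,manip
import cv2
s=status.get_state();print(s,manip.tcp_to_grasp)
for n in("scene","top"):
    g=get_image(n);cv2.imwrite(f"pics/{n}0.png",g["pixels"][:,:,::-1]);print(n,{k:v for k,v in g.items() if k!="pixels"})
E
```

```text
pics
{'clock': 0.0, 'qpos': array([-1.31302734e+00,  2.76592814e-01,  1.50609006e+00, -1.33362033e-05,
        1.36067399e+00, -1.20970155e-01]), 'qd': array([-3.54878089e-04,  2.06067842e-03,  7.09178523e-04, -3.20051335e-04,
        3.77224183e-04, -8.41029985e-05]), 'effort': array([-2.04256437e-03, -4.16773081e+01, -2.45802695e+01, -8.90714127e-04,
        1.09642619e-02, -6.12952931e-06]), 'position': array([ 0.21246792, -0.53370219,  0.19485815]), 'ee_rot': array([-8.79594299e-04,  9.82122457e-01,  1.88241072e-01, -6.67932297e-05]), 'contact_force': array([-0.24364963,  0.79122748, -0.02057298]), 'moment': array([-0.01560615,  0.00871078,  0.03035066]), 'gripper_force': 0.0, 'width': 0.08525815086559542} 0.0187
scene {'fovy': 52.52364314405196, 'cx': 320.8032809109112, 'cy': 242.54701534867272, 'origin': array([1.1333258 , 0.52373286, 0.75533168]), 'orientation': array([-0.19106167,  0.38254925,  0.81910563, -0.38238393])}
top {'fovy': 49.101037161273155, 'cx': 320.2850626345866, 'cy': 244.8971974831658, 'origin': array([0.40918681, 0.02642334, 1.56875995]), 'orientation': array([ 0.01336444, -0.70140033,  0.71242763, -0.0174885 ])}
```

View pics/top0.png

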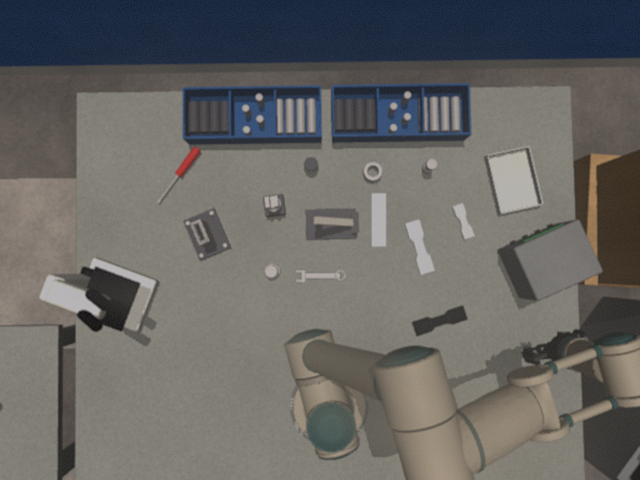

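View pics/scene0.png

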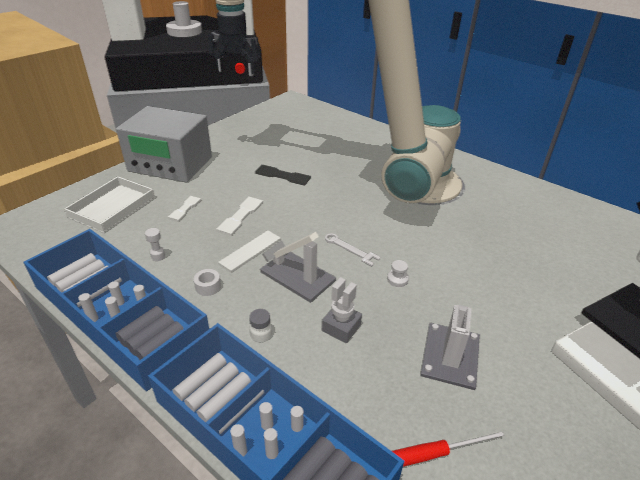

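The top view shows the coupon at about (420,247), with the short coupon at (463,221) and the bar at (379,220). The black look-alike is at (440,320). The rest is at (332,223), the grip post at (274,206) and the case at (207,233).

```bash
cat > h.py <<'E'
import numpy as np,cv2
from rig import status,get_image
from scipy.spatial.transform import Rotation as R
def rq(q): return R.from_quat(np.r_[q[1:],q[0]])
def K(g):
    f=240/np.tan(np.radians(g["fovy"]/2)); return f
def cast(g,uv,z):
    uv=np.atleast_2d(uv).astype(float);f=K(g)
    d=np.c_[(uv[:,0]-g["cx"])/f,(uv[:,1]-g["cy"])/f,np.ones(len(uv))]
    d=rq(g["orientation"]).apply(d);o=np.array(g["origin"])
    return o+d*((z-o[2])/d[:,2])[:,None]
def proj(g,p):
    c=rq(g["orientation"]).inv().apply(np.atleast_2d(p)-g["origin"]);f=K(g)
    return np.c_[c[:,0]/c[:,2]*f+g["cx"],c[:,1]/c[:,2]*f+g["cy"]]
def blob(g,mask,seed):
    n,l=cv2.connectedComponents(mask.astype(np.uint8));k=l[seed[1],seed[0]]
    return (l==k) if k else None
E
python3 - <<'E'
from h import *
T=get_image("top");S=get_image("scene")
for n,g,seeds in(("top",T,dict(coupon=(420,247),bar=(379,220),short=(461,217))),("scene",S,dict(coupon=(240,214),bar=(250,250),short=(185,208)))):
    im=cv2.cvtColor(g["pixels"],cv2.COLOR_RGB2GRAY)
    for k,s in seeds.items():
        p=im[s[1]-1:s[1]+2,s[0]-1:s[0]+2].mean()
        m=blob(g,im>165,s)
        if m is None: print(n,k,"no",p);continue
        v,u=np.nonzero(m);P=cast(g,np.c_[u,v],0.008)[:,:2]
        r=cv2.minAreaRect((P*1000).astype(np.float32));c=P.mean(0);w,V=np.linalg.eigh(np.cov(P.T))
        print(n,k,p,len(u),"c",c.round(4),"rect",np.round(r[0],1),np.round(r[1],1),"ang",np.degrees(np.arctan2(V[1,1],V[0,1])).round(1))
a=cv2.resize(T["pixels"][190:270,170:380],(800,304),interpolation=cv2.INTER_CUBIC)
b=cv2.resize(S["pixels"][225:390,250:500],(440,290),interpolation=cv2.INTER_CUBIC)
o=np.zeros((600,800,3),np.uint8);o[:304]=a;o[305:595,:440]=b
cv2.imwrite("pics/c1.png",o[:,:,::-1])
c=cv2.resize(S["pixels"][295:390,415:490],(450,570),interpolation=cv2.INTER_CUBIC)
cv2.imwrite("pics/c2.png",c[:,:,::-1])
E
```

```text
top coupon 178.33333333333334 623 c [ 0.4677 -0.2786] rect [ 468.  -278.6] [156.6  40.8] ang -164.6
top bar 178.22222222222223 726 c [ 0.5503 -0.1579] rect [ 550.5 -158. ] [ 38.9 152.7] ang 178.9
top short 178.66666666666666 282 c [ 0.5429 -0.4113] rect [ 543.  -411.3] [100.9  28.6] ang -162.0
scene coupon 219.0 112542 c [0.3851 0.088 ] rect [-362.5 -411.6] [2757.  1591.9] ang 80.4
scene bar 219.11111111111111 112542 c [0.3851 0.088 ] rect [-362.5 -411.6] [2757.  1591.9] ang 80.4
scene short 216.33333333333334 112542 c [0.3851 0.088 ] rect [-362.5 -411.6] [2757.  1591.9] ang 80.4
```

View pics/c1.png

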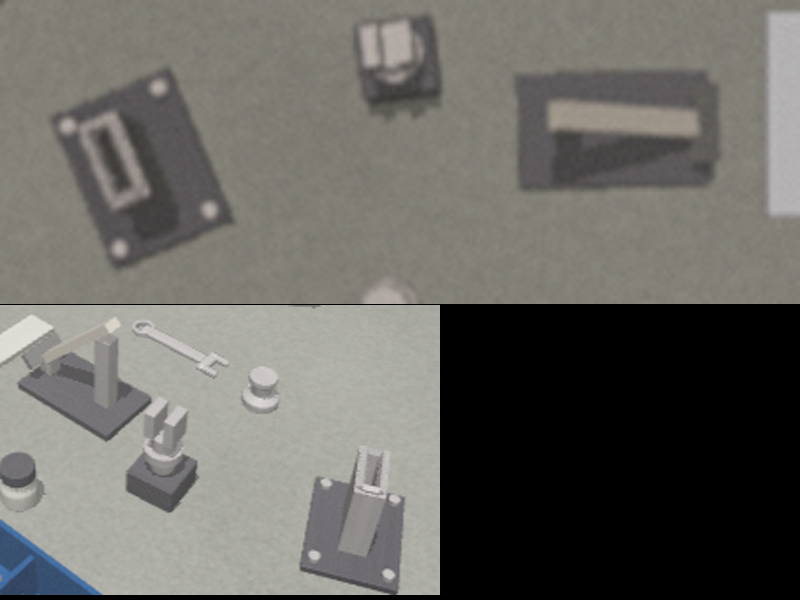

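View pics/c2.png

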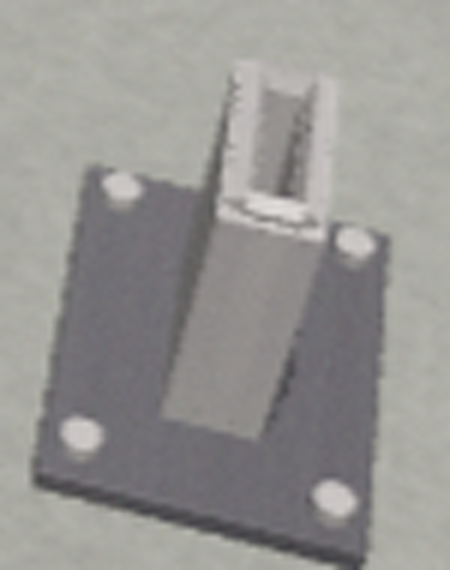

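The crops show the sleeve mouth clearly in both views. The pale slab and the dark base plates also separate well from the table, so I'll measure them with masks.

```bash
python3 - <<'E'
from h import *
T=get_image("top");S=get_image("scene")
def rect(g,roi,f,z,name):
    x0,y0,x1,y1=roi;im=cv2.cvtColor(g["pixels"],cv2.COLOR_RGB2GRAY).astype(float)
    m=np.zeros(im.shape,np.uint8);m[y0:y1,x0:x1]=f(im[y0:y1,x0:x1],g["pixels"][y0:y1,x0:x1].astype(int))
    n,l,st,_=cv2.connectedComponentsWithStats(m);k=1+st[1:,4].argmax()
    v,u=np.nonzero(l==k);P=cast(g,np.c_[u,v],z)[:,:2]*1000
    r=cv2.minAreaRect(P.astype(np.float32));print(name,len(u),np.round(r[0],1),np.round(r[1],1),round(r[2],2))
rect(T,(180,200,235,264),lambda a,c:a<88,.010,"case base top")
rect(T,(300,203,362,245),lambda a,c:a<88,.012,"rest base top")
rect(T,(262,190,288,222),lambda a,c:a<88,.03,"post block top")
for t in(108,118): rect(T,(187,215,212,247),lambda a,c:a>t,.110,"rim top")
rect(S,(415,320,490,390),lambda a,c:a<125,.010,"case base scene")
# slab
im=T["pixels"].astype(int)
m=(im[:,:,0]-im[:,:,2]>10)&(cv2.cvtColor(T["pixels"],cv2.COLOR_RGB2GRAY)>115)
mm=np.zeros(m.shape,np.uint8);mm[205:240,300:362]=m[205:240,300:362]
n,l,st,_=cv2.connectedComponentsWithStats(mm);k=1+st[1:,4].argmax();v,u=np.nonzero(l==k)
r=cv2.minAreaRect(np.c_[u,v].astype(np.float32));print("slab px",r,len(u))
b=cv2.boxPoints(r);b=b[np.argsort(b[:,0])];L=b[:2].mean(0);H=b[2:].mean(0)
print("slab high end",cast(T,L,.144),"low",cast(T,H,.045))
# rim hand picks
ct=np.array([[80,122],[118,110],[150,196],[110,210]])/3.81+[170,190]
cs=np.array([[235,60],[338,75],[325,240],[218,218]])/6+[415,295]
for g,c in((T,ct),(S,cs)):
    P=cast(g,c,.11);print(P[:,:2].round(4).tolist(),P.mean(0).round(4))
# coupon in scene
sub=S["pixels"];g=cv2.cvtColor(sub,cv2.COLOR_RGB2GRAY)
for t in(205,212):
  for k,s in dict(coupon=(240,214),bar=(250,250)).items():
    mm=blob(S,g>t,s)
    if mm is None: continue
    v,u=np.nonzero(mm);P=cast(S,np.c_[u,v],.008)[:,:2]*1000;r=cv2.minAreaRect(P.astype(np.float32));print(t,k,len(u),P.mean(0),r)
E
```

```text
case base top 734 [513.7 352.3] [126.9  97.3] 22.4
rest base top 343 [516.3 -21.6] [112.9  38.7] 89.12
post block top 149 [591.9 149.9] [61.5 56.8] 6.36
rim top 209 [516.8 358. ] [75.  39.6] 23.45
rim top 171 [519.1 356.2] [75.2 36.8] 29.05
case base scene 2160 [509.3 354.6] [154.3  99.7] 22.12
slab px ((333.4771423339844, 220.81979370117188), (39.399620056152344, 7.694681644439697), 4.085616588592529) 295
slab high end [[0.54096785 0.03409502 0.144     ]] low [[ 0.54019419 -0.079569    0.045     ]]
[[0.542, 0.3759], [0.5504, 0.3481], [0.4872, 0.3252], [0.4774, 0.3544]] [0.5143 0.3509 0.11  ]
[[0.4972, 0.3331], [0.4825, 0.3599], [0.5442, 0.3858], [0.5567, 0.3585]] [0.5201 0.3593 0.11  ]
205 coupon 526 [ 469.1732001  -274.72189278] ((465.64593505859375, -275.551513671875), (158.2611846923828, 41.1210823059082), 15.522931098937988)
205 bar 771 [ 551.7612983  -154.18212591] ((548.6400146484375, -154.301025390625), (41.9619140625, 157.927978515625), 88.72634887695312)
212 coupon 476 [ 469.19717862 -274.42181107] ((465.991455078125, -275.3927917480469), (157.5926513671875, 40.766937255859375), 15.703095436096191)
212 bar 738 [ 550.73732455 -153.7762036 ] ((548.6673583984375, -154.12765502929688), (41.51168441772461, 156.0867919921875), 89.03508758544922)
```

```bash
cat >> h.py <<'E'
def yawR(a): # tool down, tool x at angle a(deg)
    c,s=np.cos(np.radians(a)),np.sin(np.radians(a)); return R.from_matrix(np.array([[c,s,0],[s,-c,0],[0,0,-1.]]))
def go(p,Rt):
    s=status.get_state();R0=rq(s["ee_rot"]);rv=(R0.inv()*Rt).as_rotvec()
    d=np.array(p)-s["position"]
    print("rot share",(np.degrees(rv)/60).round(4),"then xyz share(target frame)",(Rt.inv().apply(d)/.3).round(4),"| in current frame",(R0.inv().apply(d)/.3).round(4))
def st():
    s=status.get_state();print(round(s["clock"],2),s["position"].round(4),"z",rq(s["ee_rot"]).apply([0,0,1]).round(3),"y",rq(s["ee_rot"]).apply([0,1,0]).round(3),"F",s["contact_force"].round(1),"M",s["moment"].round(2),"w",round(s["width"],4),"g",round(s["gripper_force"],1),"q",s["qpos"].round(2))
E
python3 - <<'E'
from h import *
T=get_image("top");S=get_image("scene")
go([.467,-.277,.08],yawR(15.4))
# triangulate slab high end, case rim corners
def tri(a,b):
    A=[];B=[]
    for g,uv in((T,a),(S,b)):
        o=np.array(g["origin"]);d=cast(g,uv,0)[0]-o;d/=np.linalg.norm(d);M=np.eye(3)-np.outer(d,d);A.append(M);B.append(M@o)
    x=np.linalg.solve(sum(A),sum(B));return x.round(4),[ (proj(g,x)[0]-uv).round(1) for g,uv in((T,a),(S,b))]
print("slab hi",tri((313.5,220.),(313.3,234.4)))
b=np.array([[516,72],[708,70],[715,186],[519,187]])/3.81+[170-.37,190-.37]
P=cast(T,b,.012);print("rest base",P[:,:2].round(4).tolist(),P.mean(0))
# scene plate corners of case: predicted from hypotheses
E
```

```text
rot share [-0.0002  0.      0.1051] then xyz share(target frame) [ 1.0452 -0.6014  0.3853] | in current frame [ 1.1049 -0.4829  0.3854]
slab hi (array([0.5399, 0.0343, 0.1446]), [array([ 0.3, -0.2]), array([0.4, 0. ])])
rest base [[0.5861, 0.0604], [0.5854, -0.0896], [0.4945, -0.0933], [0.4961, 0.0593]] [ 0.54052095 -0.01580321  0.012     ]
```

Request:
apply_moves:
  xyz:
    - [0, 0, 0]
    - [0.174, -0.1, 0.064]
    - [0.174, -0.1, 0.064]
    - [0.174, -0.1, 0.064]
    - [0.174, -0.1, 0.064]
    - [0.174, -0.1, 0.064]
    - [0.174, -0.1, 0.064]
    - [0, 0, 0]
  rot:
    - [0, 0, 0.105]
    - [0, 0, 0]
    - [0, 0, 0]
    - [0, 0, 0]
    - [0, 0, 0]
    - [0, 0, 0]
    - [0, 0, 0]
    - [0, 0, 0]
  hand: [0.3, 0.3, 0.3, 0.3, 0.3, 0.3, 0.3, 0.3]
  force: 40

```text
clock: 1.4
position: [0.4654, -0.2765, 0.0803]
ee_rot: [-0.001, 0.991, 0.137, -0.001]
contact_force: [-0.2, -0.9, 0.0]
width: 0.0559
gripper_force: 0.0
```

```bash
python3 - <<'E'
from h import *
st();go([.467,-.277,.012],yawR(15.4))
g=get_image("scene");cv2.imwrite("pics/d1.png",cv2.resize(g["pixels"][140:340,120:390],(800,592))[:,:,::-1])
E
```

```text
1.4 [ 0.4654 -0.2765  0.0803] z [-0.002  0.003 -1.   ] y [ 0.271 -0.963 -0.003] F [-0.2 -0.9  0. ] M [ 0.03 -0.07 -0.02] w 0.0559 g 0.0 q [-0.67  0.32  1.75  0.    1.08  0.63]
rot share [-0.003   0.0008  0.0056] then xyz share(target frame) [0.0045 0.0031 0.2277] | in current frame [0.0047 0.0038 0.2276]
```

View pics/d1.png

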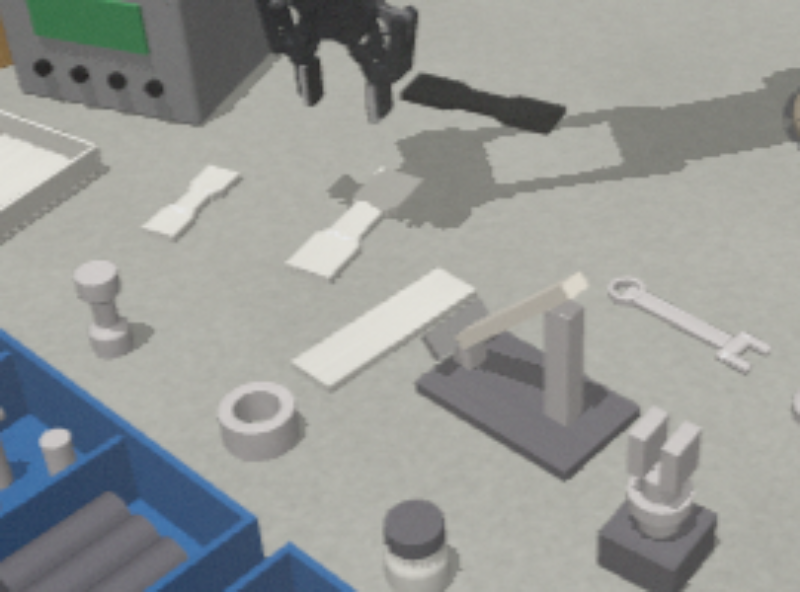

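The picture shows the open fingers centred over the waist at about (344,108) in the crop. The coupon lies below them, clear of its neighbours.

Request:
apply_moves:
  xyz:
    - [0.0045, 0.003, 0.09]
    - [0, 0, 0.09]
    - [0, 0, 0.05]
    - [0, 0, 0.015]
    - [0, 0, 0.01]
    - [0, 0, 0]
  rot:
    - [0, 0, 0]
    - [0, 0, 0]
    - [0, 0, 0]
    - [0, 0, 0]
    - [0, 0, 0]
    - [0, 0, 0]
  hand: [0.3, 0.3, 0.3, 0.1, 0, 0]

```text
clock: 2.2
position: [0.4659, -0.2814, 0.0059]
ee_rot: [0.001, 0.991, 0.134, 0.0]
contact_force: [-0.3, 0.1, -0.6]
width: 0.0426
gripper_force: 0.0
```

```bash
python3 - <<'E'
from h import *
st()
S=get_image("scene")
c=np.array([[416,380],[568,462],[638,405]])/2.962+[119.67,139.67]
P=cast(S,c,.012)[:,:2];print("rest base L,near,R",P.round(4).tolist())
print("centre",((P[0]+P[2])/2).round(4))
E
```

```text
2.2 [ 0.4659 -0.2814  0.0059] z [ 0.001 -0.001 -1.   ] y [ 0.265 -0.964  0.001] F [-0.3  0.1 -0.6] M [-0.08  0.01  0.07] w 0.0426 g 0.0 q [-0.67  0.4   1.84 -0.    0.9   0.63]
rest base L,near,R [[0.5833, -0.0852], [0.5744, 0.0589], [0.4949, 0.0604]]
centre [ 0.5391 -0.0124]
```

Request:
apply_moves:
  xyz:
    - [0, -0.01, 0.009]
    - [0, 0, 0.008]
    - [0, 0, 0]
    - [0, 0, 0]
    - [0, 0, 0]
    - [0, 0, 0]
  rot:
    - [0, 0, 0]
    - [0, 0, 0]
    - [0, 0, 0]
    - [0, 0, 0]
    - [0, 0, 0]
    - [0, 0, 0]
  hand: [0, 0, -1, -1, -1, -1]
  force: 50

```text
clock: 3.0
position: [0.4648, -0.2781, 0.0002]
ee_rot: [0.0, 0.991, 0.134, 0.0]
contact_force: [-0.6, 0.2, -0.5]
width: -0.0001
gripper_force: 0.0
```

```bash
python3 - <<'E'
from h import *
st()
E
```

```text
3.0 [ 4.648e-01 -2.781e-01  2.000e-04] z [ 0. -0. -1.] y [ 0.266 -0.964  0.   ] F [-0.6  0.2 -0.5] M [ 0.01 -0.05 -0.01] w -0.0001 g 0.0 q [-0.67  0.41  1.85 -0.    0.88  0.63]
```

```bash
python3 - <<'E'
from h import *
g=get_image("scene");cv2.imwrite("pics/d2.png",cv2.resize(g["pixels"][130:280,150:350],(800,600))[:,:,::-1])
E
```

```text
(no output)
```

View pics/d2.png

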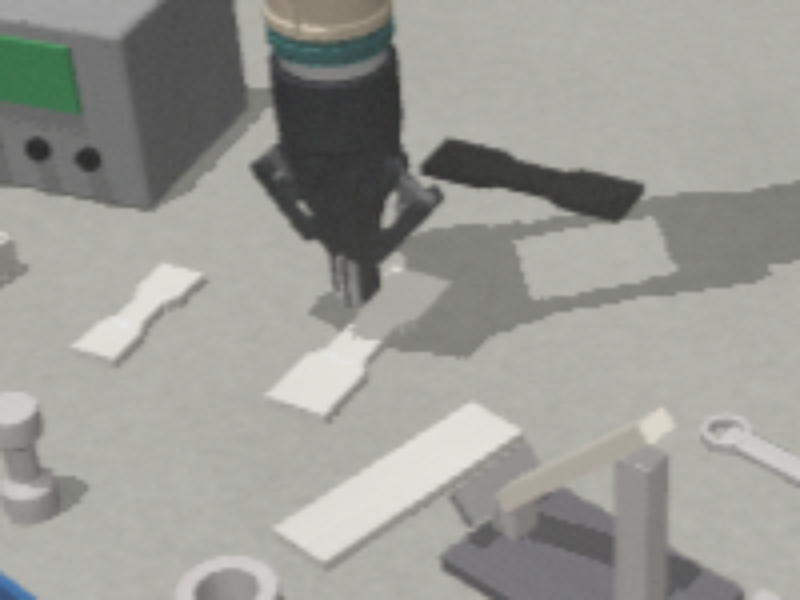

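The closed fingertips appear at about (355,300) in the crop, which is above or behind the waist at (358,338). I'll check where the measured TCP projects.

```bash
python3 - <<'E'
from h import *
S=get_image("scene");T=get_image("top");s=status.get_state()
for z in(0,.004,.01,.02,.03,.04): print(z,proj(S,s["position"]+[0,0,z]).round(1))
print(cast(S,[238.5,205],0),cast(S,[239.3,214.3],.008),"centre coupon proj",proj(S,[.467,-.277,.008]))
g=cv2.cvtColor(T["pixels"],cv2.COLOR_RGB2GRAY)
print(g[195:300:6,380:460:4])
E
```

```text
0 [[239.9 215.5]]
0.004 [[239.8 214.3]]
0.01 [[239.6 212.4]]
0.02 [[239.3 209.3]]
0.03 [[238.9 206.1]]
0.04 [[238.6 202.9]]
[[ 0.43420849 -0.31603571  0.        ]] [[ 0.46906421 -0.27489912  0.008     ]] centre coupon proj [[239.32475954 213.63240003]]
[[177 178 125 127 125 124 129 128 125 129 127 127 128 129 126 131 126 126
  128 127]
 [177 176 126 125 127 124 128 125 126 120 126 125 127 130 127 130 129 124
  125 124]
 [175 175 123 125 125 120 122 126 125 123 128 122 122 128 127 126 130 127
  123 179]
 [176 176 125 126 123 124 127 122 125 128 123 127 126 129 126 109  77 117
  123 172]
 [177 179 125 125 122 125 124 125 123 136 126 123 126  98  69  82 144 130
  120 116]
 [177 180 123 126 123 123 118 178 175 177 168 126  71  73  93 157 138 138
  142 133]
 [178 179 126 125 124 125 126 169 176 178 180 113  65 104 140 123 148 153
  152 147]
 [173 178 125 124 127 125 123 121 175 179 111  60  90  80  88 136 139 149
  153 154]
 [177 178 127 126 125 123 127 126 120 166  51 108 131  92 106 116 128 132
  142 148]
 [127 124 127 125 129 128 125  71  79  60 100 133 110  69  82  90 105 114
  123 133]
 [130 126 125 127 130 129 125  71  78  94 130 118  66  74  68  71  89  87
  105 114]
 [128 124 124 126 128  95  92  92  76 106 125 131 134 116 130 127 129 124
  103  90]
 [124 126 127 123 129 125  91  78  72 124 107 133 134 134 127 127 129 129
  125 127]
 [129 129 129 125 126 100  84  70 139 140 136 127  98  88 128 128 124 126
  126 126]
 [128 127 126 127 124  76  72 152 148 115 138 141 130 111  92  94 114 128
  125  99]
 [126 130 127 130  85  78 141 147  96 105 114 123 130 123 121 105 123 129
   98 128]
 [128 126 126 115  95 120  92  87  97 100 104 108 110 103 132 122 128  94
   71 107]
 [131 129 127  92  96  77  86 101 101 108 109 107 111 109 108 120 125 133
  127 121]]
```

Request:
apply_moves:
  xyz:
    - [0, 0, 0]
    - [0, 0, 0]
    - [0, 0, 0]
    - [0, 0, 0]
  rot:
    - [0, 0, 0]
    - [0, 0, 0]
    - [0, 0, 0]
    - [0, 0, 0]
  hand: [0.1, 0.1, 0.1, 0.1]

```text
clock: 3.65
position: [0.4647, -0.278, 0.0002]
ee_rot: [0.0, 0.991, 0.134, -0.0]
contact_force: [-0.0, 0.6, -0.9]
width: 0.0467
gripper_force: 0.0
```

```bash
python3 - <<'E'
from h import *
st()
S=get_image("scene");T=get_image("top");p=status.get_state()["position"]
def crop(g,x0,y0,w,h,k):
    c=cv2.resize(g["pixels"][y0:y0+h,x0:x0+w],None,fx=k,fy=k,interpolation=cv2.INTER_CUBIC)
    uv=(proj(g,p)[0]-[x0,y0]+.5)*k; cv2.circle(c,tuple(int(i) for i in uv),4,(255,0,0),1); return c
o=np.zeros((600,800,3),np.uint8);a=crop(S,170,140,100,100,4);b=crop(T,375,200,100,150,4)
a=crop(S,200,160,66,100,6);o[:600,:396]=a;o[:600,400:800]=b
cv2.imwrite("pics/d3.png",o[:,:,::-1])
E
```

```text
3.65 [ 4.647e-01 -2.780e-01  2.000e-04] z [-0. -0. -1.] y [ 0.266 -0.964  0.   ] F [-0.   0.6 -0.9] M [0.02 0.   0.06] w 0.0467 g 0.0 q [-0.67  0.41  1.85 -0.    0.88  0.63]
```

View pics/d3.png

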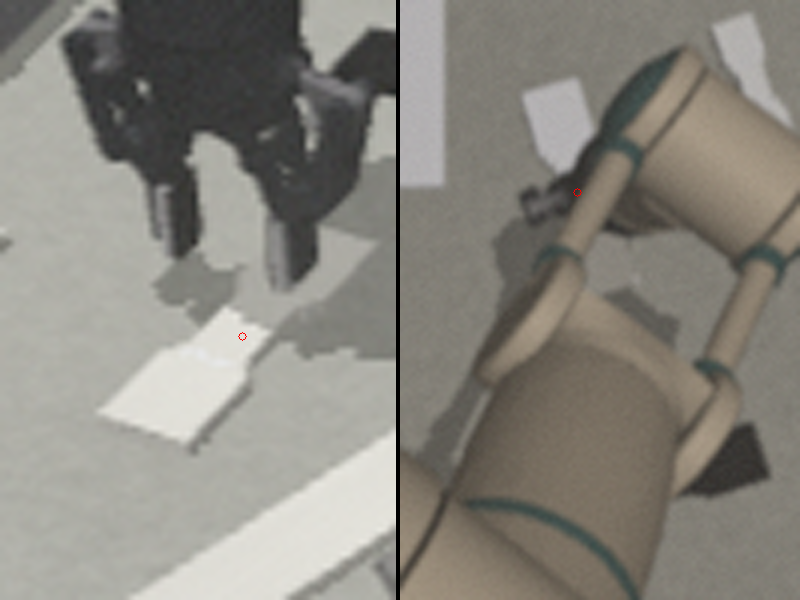

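Both fingertips hang about 34 mm above where the reported TCP projects, at crop positions (180,257) and (280,288), while the TCP projects to (242,336). The true tip is therefore about 30 mm short of the reported one. I'll descend by feel, opened wider.

Request:
apply_moves:
  xyz:
    - [0, -0.009, 0]
    - [0, 0, 0.03]
    - [0, 0, 0.03]
    - [0, 0, 0]
    - [0, 0, 0]
  rot:
    - [0, 0, 0]
    - [0, 0, 0]
    - [0, 0, 0]
    - [0, 0, 0]
    - [0, 0, 0]
  hand: [0.4, 0.4, 0.4, 0.4, 0.4]

```text
clock: 4.38
position: [0.464, -0.2754, -0.018]
ee_rot: [-0.0, 0.991, 0.134, -0.0]
contact_force: [-0.3, 0.5, 0.2]
width: 0.06
gripper_force: 0.0
```

```bash
python3 - <<'E'
from h import *
st()
S=get_image("scene");T=get_image("top");p=status.get_state()["position"]
def crop(g,x0,y0,w,h,k):
    c=cv2.resize(g["pixels"][y0:y0+h,x0:x0+w],None,fx=k,fy=k,interpolation=cv2.INTER_CUBIC)
    uv=(proj(g,p)[0]-[x0,y0]+.5)*k; cv2.circle(c,tuple(int(i) for i in uv),4,(255,0,0),1); return c
cv2.imwrite("pics/d4.png",crop(S,195,170,90,72,8)[:,:,::-1])
E
```

```text
4.38 [ 0.464  -0.2754 -0.018 ] z [-0.  0. -1.] y [ 0.266 -0.964 -0.   ] F [-0.3  0.5  0.2] M [ 0.03 -0.09 -0.02] w 0.06 g 0.0 q [-0.66  0.43  1.87 -0.    0.84  0.64]
```

View pics/d4.png

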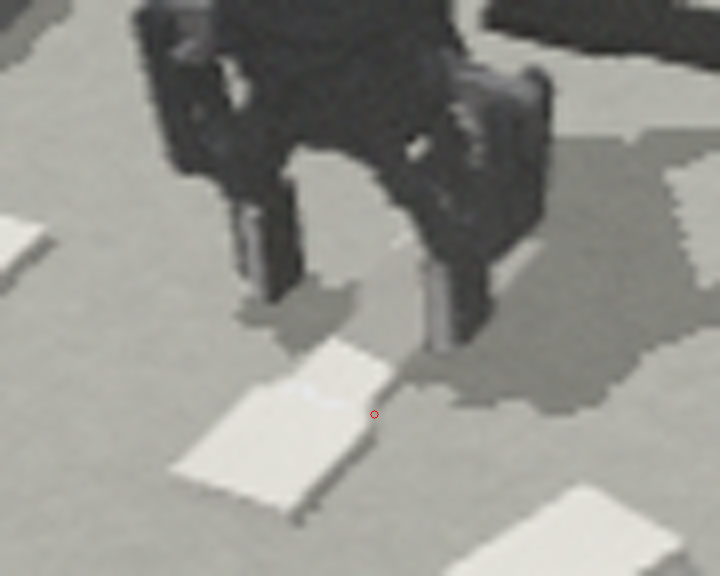

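Fingers now straddle the waist, with tips at (265,300) and (440,348) and the coupon centre at about (358,353). The tips are still about 18 mm above the table.

Request:
apply_moves:
  xyz:
    - [0, 0, 0.02]
    - [0, 0, 0.02]
    - [0, 0, 0]
    - [0, 0, 0]
  rot:
    - [0, 0, 0]
    - [0, 0, 0]
    - [0, 0, 0]
    - [0, 0, 0]
  hand: [0, 0, 0, 0]

```text
clock: 4.97
position: [0.464, -0.2754, -0.0299]
ee_rot: [-0.0, 0.991, 0.134, -0.0]
contact_force: [0.5, 0.1, 0.1]
width: 0.0427
gripper_force: 0.0
```

Request:
apply_moves:
  xyz:
    - [0, 0, 0.006]
    - [0, 0, 0]
  rot:
    - [0, 0, 0]
    - [0, 0, 0]
  hand: [0, 0]

```text
clock: 5.22
position: [0.464, -0.2754, -0.0316]
ee_rot: [0.0, 0.991, 0.134, -0.0]
contact_force: [0.7, 1.2, -0.9]
width: 0.0426
gripper_force: 0.0
```

Request:
apply_moves:
  xyz:
    - [0, 0, 0.006]
    - [0, 0, 0]
  rot:
    - [0, 0, 0]
    - [0, 0, 0]
  hand: [0, 0]

```text
clock: 5.48
position: [0.4639, -0.2753, -0.0336]
ee_rot: [-0.0, 0.991, 0.134, -0.0]
contact_force: [-0.6, -0.5, 0.3]
width: 0.0424
gripper_force: 0.0
```

Request:
apply_moves:
  xyz:
    - [0, 0, 0.005]
    - [0, 0, 0]
  rot:
    - [0, 0, 0]
    - [0, 0, 0]
  hand: [0, 0]

```text
clock: 5.72
position: [0.4639, -0.2753, -0.035]
ee_rot: [-0.0, 0.991, 0.134, -0.0]
contact_force: [-0.3, 0.6, 0.6]
width: 0.0425
gripper_force: 0.0
```

Request:
apply_moves:
  xyz:
    - [0, 0, 0.005]
    - [0, 0, 0]
  rot:
    - [0, 0, 0]
    - [0, 0, 0]
  hand: [0, 0]

```text
clock: 5.98
position: [0.4639, -0.2753, -0.0365]
ee_rot: [-0.0, 0.991, 0.134, -0.0]
contact_force: [-0.6, 0.2, -0.3]
width: 0.0428
gripper_force: 0.0
```

Request:
apply_moves:
  xyz:
    - [0, 0, 0]
    - [0, 0, 0]
    - [0, 0, 0.004]
    - [0, 0, 0]
  rot:
    - [0, 0, 0]
    - [0, 0, 0]
    - [0, 0, 0]
    - [0, 0, 0]
  hand: [-0.2, -0.2, -0.2, -0.2]

```text
clock: 6.48
position: [0.4641, -0.2755, -0.0364]
ee_rot: [0.0, 0.991, 0.134, 0.0]
contact_force: [-2.4, 1.7, 9.5]
width: 0.0343
gripper_force: 4.7
```

Request:
apply_moves:
  xyz:
    - [0, 0, 0.004]
    - [0, 0, 0]
  rot:
    - [0, 0, 0]
    - [0, 0, 0]
  hand: [-0.2, -0.2]

```text
clock: 6.72
position: [0.4642, -0.2755, -0.0365]
ee_rot: [0.0, 0.991, 0.134, 0.0]
contact_force: [-3.7, 2.3, 17.8]
width: 0.0345
gripper_force: 9.1
```

```bash
python3 - <<'E'
from h import *
st()
S=get_image("scene");p=status.get_state()["position"]
def crop(g,x0,y0,w,h,k):
    c=cv2.resize(g["pixels"][y0:y0+h,x0:x0+w],None,fx=k,fy=k,interpolation=cv2.INTER_CUBIC)
    uv=(proj(g,p)[0]-[x0,y0]+.5)*k; cv2.circle(c,tuple(int(i) for i in uv),4,(255,0,0),1); return c
cv2.imwrite("pics/d5.png",crop(S,195,170,90,72,8)[:,:,::-1])
E
```

```text
6.72 [ 0.4642 -0.2755 -0.0365] z [ 0.001 -0.001 -1.   ] y [ 0.266 -0.964  0.001] F [-3.7  2.3 17.8] M [0.51 0.61 0.03] w 0.0345 g 9.1 q [-0.66  0.46  1.89 -0.    0.79  0.64]
```

View pics/d5.png

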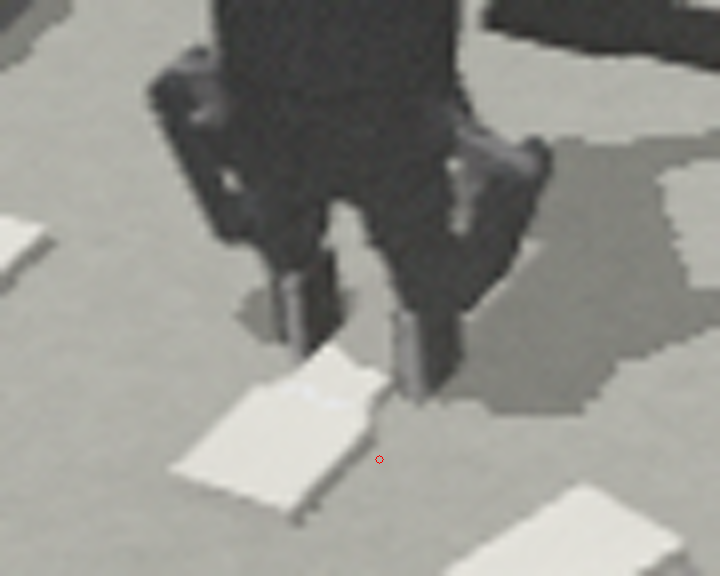

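Light table contact at reported z = −0.0365, with the fingers astride the waist (left tip (300,352), right tip (425,398)). I'll raise a little and close.

Request:
apply_moves:
  xyz:
    - [0, 0, -0.016]
    - [0, 0, 0]
    - [0, 0, 0]
    - [0, 0, 0]
    - [0, 0, 0]
  rot:
    - [0, 0, 0]
    - [0, 0, 0]
    - [0, 0, 0]
    - [0, 0, 0]
    - [0, 0, 0]
  hand: [-0.2, -1, -1, -1, -1]
  force: 50

```text
clock: 7.4
position: [0.4646, -0.2759, -0.0328]
ee_rot: [0.001, 0.991, 0.134, 0.001]
contact_force: [-1.8, 0.7, 10.3]
width: 0.026
gripper_force: 48.7
```

Request:
apply_moves:
  xyz:
    - [0, 0, -0.03]
    - [0, 0, -0.1]
    - [0, 0, -0.2]
    - [0, 0, -0.2]
    - [0, 0, -0.2]
    - [0, 0, 0]
  rot:
    - [0, 0, 0]
    - [0, 0, 0]
    - [0, 0, 0]
    - [0, 0, 0]
    - [0, 0, 0]
    - [0, 0, 0]
  hand: [-1, -1, -1, -1, -1, -1]

```text
clock: 8.15
position: [0.4669, -0.2775, 0.1903]
ee_rot: [0.004, 0.991, 0.134, 0.004]
contact_force: [-0.5, 0.2, -1.3]
width: 0.0257
gripper_force: 49.6
```

```bash
python3 - <<'E'
from h import *
st()
S=get_image("scene");cv2.imwrite("pics/e0.png",S["pixels"][:,:,::-1])
g=cv2.cvtColor(S["pixels"],cv2.COLOR_RGB2GRAY)
for z in(0,.036,.04): print(z,proj(S,status.get_state()["position"]+[0,0,z]).round(1))
# bright blob near
m=(g>150);m2=np.zeros_like(g);m2[60:260,190:300]=m[60:260,190:300]
print("table spot where coupon was",g[205:225:4,228:252:4])
E
```

```text
8.15 [ 0.4669 -0.2775  0.1903] z [ 0.009 -0.007 -1.   ] y [ 0.266 -0.964  0.009] F [-0.5  0.2 -1.3] M [ 0.01  0.01 -0.01] w 0.0257 g 49.6 q [-0.66  0.22  1.59  0.    1.32  0.64]
0 [[233.7 152. ]]
0.036 [[232.2 138.1]]
0.04 [[232.1 136.5]]
table spot where coupon was [[171 175 175 173 176 130]
 [172 177 176 173 175 129]
 [172 177 172 147 132 130]
 [173 174 147 126 128 126]
 [171 127 128 129 129 126]]
```

Request:
apply_moves:
  xyz:
    - [0, 0, 0]
    - [0, 0, 0]
    - [0, 0, 0]
    - [0, 0, 0]
    - [0, 0, 0]
    - [0, 0, 0]
    - [0, 0, 0]
    - [0, 0, 0]
  rot:
    - [0, 0, -0.155]
    - [0, 0, -0.155]
    - [0, 0, -0.155]
    - [0, 0, -0.155]
    - [0, 0, -0.155]
    - [0, 0, -0.155]
    - [0, 0, -0.155]
    - [0, 0, -0.155]
  hand: [-1, -1, -1, -1, -1, -1, -1, -1]

```text
clock: 9.2
position: [0.4626, -0.2743, 0.1823]
ee_rot: [-0.003, 0.706, 0.708, -0.0]
contact_force: [-0.7, 0.3, -1.2]
width: 0.026
gripper_force: 49.6
```

```bash
python3 - <<'E'
from h import *
st()
Rp=R.from_rotvec([np.pi/4,0,0])*yawR(90);zt=Rp.apply([0,0,1]);print(zt)
mid=np.array([.540,-.0243,.0974])
go(mid+zt*(.0368-.08),yawR(90));go(mid+zt*(.0368-.08),Rp)
E
```

```text
9.2 [ 0.4626 -0.2743  0.1823] z [-0.004  0.003 -1.   ] y [ 1.     0.002 -0.004] F [-0.7  0.3 -1.2] M [ 0.02 -0.03 -0.  ] w 0.026 g 49.6 q [-0.66  0.23  1.6  -0.    1.31 -0.67]
[ 0.          0.70710678 -0.70710678]
rot share [-0.004  -0.0031  0.0018] then xyz share(target frame) [0.7315 0.2579 0.1811] | in current frame [0.7305 0.26   0.1824]
rot share [-4.500e-03  7.469e-01  1.000e-04] then xyz share(target frame) [0.3892 0.2579 0.6453] | in current frame [0.7305 0.26   0.1824]
```

Request:
apply_moves:
  xyz:
    - [0.15, 0.052, 0]
    - [0.15, 0.052, 0]
    - [0.15, 0.052, 0]
    - [0.15, 0.052, 0]
    - [0.13, 0.05, 0]
    - [0, 0, 0]
  rot:
    - [0, 0, 0]
    - [0, 0, 0]
    - [0, 0, 0]
    - [0, 0, 0]
    - [0, 0, 0]
    - [0, 0, 0]
  hand: [-1, -1, -1, -1, -1, -1]

```text
clock: 9.95
position: [0.5413, -0.0537, 0.1824]
ee_rot: [-0.002, 0.707, 0.707, -0.001]
contact_force: [0.2, -0.3, -0.3]
width: 0.0259
gripper_force: 49.6
```

Request:
apply_moves:
  xyz:
    - [0, 0, 0]
    - [0, 0, 0]
    - [0, 0, 0]
    - [0, 0, 0]
    - [0, 0, 0]
    - [0, 0, 0]
    - [0, 0, 0]
  rot:
    - [0, 0.15, 0]
    - [0, 0.15, 0]
    - [0, 0.15, 0]
    - [0, 0.15, 0]
    - [0, 0.15, 0]
    - [0, 0, 0]
    - [0, 0, 0]
  hand: [-1, -1, -1, -1, -1, -1, -1]

```text
clock: 10.82
position: [0.5417, -0.0567, 0.1846]
ee_rot: [-0.27, 0.655, 0.652, 0.27]
contact_force: [0.5, 0.6, -1.5]
width: 0.0256
gripper_force: 49.6
```

```bash
python3 - <<'E'
from h import *
st()
Rp=R.from_rotvec([np.pi/4,0,0])*yawR(90);zt=Rp.apply([0,0,1])
mid=np.array([.540,-.0243,.0974])
go(mid+zt*(.0368-.04),Rp)
S=get_image("scene");T=get_image("top")
T0=cv2.imread("pics/top0.png",0);S0=cv2.imread("pics/scene0.png",0)
p=status.get_state()["position"];c=p-zt*.0368
print("pred coupon px",proj(T,c),proj(S,c))
for n,g,i0 in(("T",T,T0),("S",S,S0)):
    im=cv2.cvtColor(g["pixels"],cv2.COLOR_RGB2GRAY);uv=proj(g,c)[0].astype(int)
    m=((im>135 if n=="T" else im>165)&(cv2.absdiff(im,i0)>15)).astype(np.uint8);k=70
    mm=np.zeros_like(m);mm[uv[1]-k:uv[1]+k,uv[0]-k:uv[0]+k]=m[uv[1]-k:uv[1]+k,uv[0]-k:uv[0]+k]
    nn,l,s,cc=cv2.connectedComponentsWithStats(mm)
    for j in range(1,nn):
        if s[j,4]>25: print(n,s[j],cc[j].round(1),im[l==j].mean())
E
```

```text
10.82 [ 0.5417 -0.0567  0.1846] z [ 0.002  0.707 -0.708] y [ 1.    -0.004 -0.001] F [ 0.5  0.6 -1.5] M [-0.44  0.    0.01] w 0.0256 g 49.6 q [-0.67  0.46  1.55  0.59  1.67 -0.77]
rot share [ 0.0018  0.0007 -0.0035] then xyz share(target frame) [-0.1292 -0.0057  0.2711] | in current frame [-0.129  -0.0057  0.2712]
pred coupon px [[358.36363155 215.90014723]] [[269.85665439 186.04356568]]
T [337 206  32  15 295] [349.  213.2] 146.58983050847456
T [372 234  13  12 104] [377.1 240.4] 137.85576923076923
S [260 124  79  30 894] [302.9 138.8] 175.11521252796422
S [282 167  18  12  83] [290.4 172.4] 202.83132530120483
S [216 215  26  21 256] [229.5 225.4] 172.76171875
S [251 231  28  19 264] [264.4 240.2] 172.27651515151516
```

```bash
python3 - <<'E'
from h import *
S=get_image("scene");T=get_image("top");p=status.get_state()["position"]
Rt=rq(status.get_state()["ee_rot"]);x,y,z=Rt.as_matrix().T
for nm,c in(("tool",p-.0368*z),("world",p+[0,0,.0368])):
    cor=[c+x*a+y*b-z*.004 for a,b in((.08,.022),(.08,-.022),(.03,-.022),(.03,.022),(-.08,.022),(-.08,-.022))]
    print(nm,"T",proj(T,cor).round(0).tolist(),"S",proj(S,cor).round(0).tolist())
gt=cv2.cvtColor(T["pixels"],cv2.COLOR_RGB2GRAY);gs=cv2.cvtColor(S["pixels"],cv2.COLOR_RGB2GRAY)
for r in range(196,252,3): print(r,gt[r,328:400:3])
print()
for r in range(158,240,4): print(r,gs[r,226:318:4])
E
```

```text
tool T [[338.0, 205.0], [339.0, 223.0], [352.0, 224.0], [352.0, 206.0], [379.0, 209.0], [379.0, 226.0]] S [[281.0, 174.0], [297.0, 165.0], [284.0, 175.0], [268.0, 184.0], [244.0, 201.0], [258.0, 193.0]]
world T [[328.0, 205.0], [328.0, 222.0], [342.0, 223.0], [342.0, 206.0], [369.0, 209.0], [370.0, 225.0]] S [[291.0, 174.0], [307.0, 165.0], [293.0, 175.0], [278.0, 184.0], [252.0, 202.0], [267.0, 193.0]]
196 [130 125 129 129 127 127 128 126 125 128 131 130 128 127  89  56  54  49
  70 142  57  59  68  94]
199 [129 129 127 128 125 130 126 129 126 126 125 125 127 128  57  54  49 109
 179  96  56  52  50  50]
202 [128 126 128 128 127 128 125 125 131 128 126 125 129 129  62  53 108 180
 100  52  56  50  52  49]
205 [131 127 128 141 139 138 135 134 130 128 123  72  64  59  54  53  55  59
  53  57  52  54  57  48]
208 [108 111 113 143 141 146 145 147 147 117 121 115 107  89  52  71  66  52
  51  56  53  53  54  51]
211 [ 94  89  89 145 144 145 148 146 147 144 128 100  98 107 106 110 143  61
  53  56  56  57  56  54]
214 [ 87  91  91 146 147 146 146 146 154 147 144 149 128 107 108 106 145  7
[... 2643 characters left out ...]
78 177]
214 [130 130 131 130 131 130 132 128 129 128 165 173 175 176 175 179 179 175
 176 179 175 175 179]
218 [176 174 172 129 126 129 126 125 129 127 127 129 181 175 177 177 176 175
 177 175 178 177 179]
222 [172 171 171 133 129 127 129 127 130 127 130 129 133 175 175 173 179 179
 177 175 177 178 177]
226 [173 172 174 173 174 129 128 129 132 130 130 128 128 129 176 148 129 166
 177 174 175 176 175]
230 [170 175 169 175 174 174 128 129 128 129 127 128 128 131 129 129 129 127
 175 176 180 175 174]
234 [170 171 173 174 174 175 171 129 129 167 170 168 162 127 127 145 130 129
 179 177 176 183 215]
238 [172 171 170 172 170 170 172 193 172 172 171 171 171 169 130 130 128 130
 175 185 165 187 215]
```

Request:
apply_moves:
  xyz:
    - [-0.052, -0.003, 0]
    - [-0.052, -0.003, 0.1]
    - [0, 0, 0.1]
    - [0, 0, 0.1]
    - [0, 0, 0.05]
    - [0, 0, 0.02]
    - [0, 0, 0]
    - [0, 0, 0]
  rot:
    - [0, 0, 0]
    - [0, 0, 0]
    - [0, 0, 0]
    - [0, 0, 0]
    - [0, 0, 0]
    - [0, 0, 0]
    - [0, 0, 0]
    - [0, 0, 0]
  hand: [-1, -1, -1, -1, -1, -1, -1, -1]

```text
clock: 12.02
position: [0.5412, -0.0011, 0.0849]
ee_rot: [-0.269, 0.654, 0.652, 0.271]
contact_force: [0.2, -0.1, -1.3]
width: 0.0262
gripper_force: 49.6
```

```bash
python3 - <<'E'
from h import *
st()
s=status.get_state();c=s["position"]-.0368*rq(s["ee_rot"]).apply([0,0,1]);d=c-[.540,-.0243,.0974];print(c,"x,y,z tool dist",rq(s["ee_rot"]).inv().apply(d))
E
```

```text
12.03 [ 0.5412 -0.0011  0.0849] z [ 0.004  0.706 -0.708] y [ 1.    -0.004  0.002] F [ 0.2 -0.1 -1.3] M [-0.44 -0.02  0.01] w 0.0262 g 49.6 q [-0.6   0.53  1.73  0.63  1.43 -0.87]
[ 0.5410933  -0.0270738   0.11090991] x,y,z tool dist [ 0.00757961  0.00112518 -0.01151914]
```

Request:
apply_moves:
  xyz:
    - [0, 0, 0.01]
    - [0, 0, 0.01]
    - [0, 0, 0.006]
    - [0, 0, 0]
  rot:
    - [0, 0, 0]
    - [0, 0, 0]
    - [0, 0, 0]
    - [0, 0, 0]
  hand: [-1, -1, -1, -1]

```text
clock: 12.52
position: [0.5405, 0.0055, 0.0788]
ee_rot: [-0.27, 0.654, 0.652, 0.271]
contact_force: [-0.4, -0.2, -0.8]
width: 0.0261
gripper_force: 49.6
```

Request:
apply_moves:
  xyz:
    - [0, 0, 0.005]
    - [0, 0, 0]
  rot:
    - [0, 0, 0]
    - [0, 0, 0]
  hand: [-1, -1]

```text
clock: 12.78
position: [0.5405, 0.0064, 0.0778]
ee_rot: [-0.27, 0.654, 0.652, 0.271]
contact_force: [-0.4, -0.1, -1.6]
width: 0.0262
gripper_force: 49.6
```

Request:
apply_moves:
  xyz:
    - [0, 0, 0.005]
    - [0, 0, 0]
  rot:
    - [0, 0, 0]
    - [0, 0, 0]
  hand: [-1, -1]

```text
clock: 13.02
position: [0.5408, 0.0069, 0.0772]
ee_rot: [-0.27, 0.654, 0.652, 0.271]
contact_force: [-1.6, -3.8, 3.0]
width: 0.0261
gripper_force: 50.3
```

Request:
apply_moves:
  xyz:
    - [-0.008, 0, -0.003]
    - [-0.007, 0, 0]
    - [0, 0, 0]
  rot:
    - [0, 0, 0]
    - [0, 0, 0]
    - [0, 0, 0]
  hand: [-1, -1, -1]

```text
clock: 13.4
position: [0.5406, 0.0035, 0.0739]
ee_rot: [-0.27, 0.655, 0.652, 0.271]
contact_force: [0.8, -1.1, -0.5]
width: 0.0259
gripper_force: 49.7
```

Request:
apply_moves:
  xyz:
    - [-0.006, 0, 0]
    - [0, 0, 0]
  rot:
    - [0, 0, 0]
    - [0, 0, 0]
  hand: [-1, -1]

```text
clock: 13.65
position: [0.5405, 0.0023, 0.0727]
ee_rot: [-0.27, 0.654, 0.652, 0.271]
contact_force: [0.5, -0.4, -1.0]
width: 0.0257
gripper_force: 49.7
```

Request:
apply_moves:
  xyz:
    - [-0.006, 0, 0]
    - [0, 0, 0]
  rot:
    - [0, 0, 0]
    - [0, 0, 0]
  hand: [-1, -1]

```text
clock: 13.9
position: [0.5405, 0.001, 0.0715]
ee_rot: [-0.27, 0.654, 0.652, 0.271]
contact_force: [0.2, -0.2, -0.6]
width: 0.0261
gripper_force: 49.6
```

Request:
apply_moves:
  xyz:
    - [-0.006, 0, 0]
    - [0, 0, 0]
  rot:
    - [0, 0, 0]
    - [0, 0, 0]
  hand: [-1, -1]

```text
clock: 14.15
position: [0.5404, 0.0005, 0.071]
ee_rot: [-0.271, 0.654, 0.652, 0.272]
contact_force: [-0.5, 3.4, 1.8]
width: 0.0258
gripper_force: 49.7
```

Request:
apply_moves:
  xyz:
    - [-0.006, 0, 0]
    - [0, 0, 0]
  rot:
    - [0, 0, 0]
    - [0, 0, 0]
  hand: [-1, -1]

```text
clock: 14.4
position: [0.5403, 0.0005, 0.071]
ee_rot: [-0.272, 0.654, 0.652, 0.273]
contact_force: [-0.5, 4.1, 5.5]
width: 0.0263
gripper_force: 49.8
```

Request:
apply_moves:
  xyz:
    - [-0.006, 0, 0]
    - [0, 0, 0]
  rot:
    - [0, 0, 0]
    - [0, 0, 0]
  hand: [-1, -1]

```text
clock: 14.65
position: [0.5403, 0.0005, 0.0711]
ee_rot: [-0.273, 0.653, 0.651, 0.274]
contact_force: [1.0, 5.9, 9.1]
width: 0.0258
gripper_force: 49.9
```

```bash
python3 - <<'E'
from h import *
st()
s=status.get_state();c=s["position"]-.0368*rq(s["ee_rot"]).apply([0,0,1]);d=c-[.540,-.0243,.0974];print(c,"x,y,z tool dist",rq(s["ee_rot"]).inv().apply(d))
E
```

```text
14.65 [5.403e-01 5.000e-04 7.110e-02] z [ 0.002  0.713 -0.701] y [ 1.    -0.003  0.   ] F [1.  5.9 9.1] M [ 1.57 -0.04  0.02] w 0.0258 g 49.9 q [-0.6   0.55  1.74  0.64  1.41 -0.89]
[ 0.54017938 -0.02570705  0.09684694] x,y,z tool dist [-0.0013804   0.0001831  -0.00061548]
```

Request:
apply_moves:
  xyz:
    - [0.012, 0, 0.002]
    - [0, 0, 0]
    - [0, 0, 0]
    - [0, 0, 0]
    - [0, 0, 0]
    - [0, 0, 0]
  rot:
    - [0, 0, 0]
    - [0, 0, 0]
    - [0, 0, 0]
    - [0, 0, 0]
    - [0, 0, 0]
    - [0, 0, 0]
  hand: [-1, -1, -0.2, 0.2, 0.2, 0.2]

```text
clock: 15.4
position: [0.5406, 0.0, 0.0697]
ee_rot: [-0.27, 0.655, 0.652, 0.271]
contact_force: [0.4, -0.1, 0.4]
width: 0.0517
gripper_force: 0.0
```

Request:
apply_moves:
  xyz:
    - [0, 0, 0]
    - [0, 0, -0.04]
    - [0, 0, -0.08]
    - [0, 0, -0.15]
    - [0, 0, -0.15]
    - [0, 0, -0.1]
    - [0, 0, 0]
  rot:
    - [0, 0, 0]
    - [0, 0, 0]
    - [0, 0, 0]
    - [0, 0, 0]
    - [0, 0, 0]
    - [0, 0, 0]
    - [0, 0, 0]
  hand: [0.4, 0.4, 0.4, 0.4, 0.8, 0.8, 0.8]

```text
clock: 16.27
position: [0.5412, -0.1124, 0.1816]
ee_rot: [-0.268, 0.655, 0.652, 0.271]
contact_force: [-0.0, -0.2, -0.8]
width: 0.0768
gripper_force: 0.0
```

```bash
python3 - <<'E'
from h import *
st()
S=get_image("scene");T=get_image("top")
x=np.array([0,.7071,.7071]);y=np.array([1,0,0]);n=np.array([0,-.7071,.7071]);c=np.array([.540,-.0247,.0974])
cor=[c+x*a+y*b+n*.004 for a,b in((.08,.022),(.08,-.022),(-.08,-.022),(-.08,.022))]
print("pred T",proj(T,cor).round(1).tolist(),"S",proj(S,cor).round(1).tolist())
gt=cv2.cvtColor(T["pixels"],cv2.COLOR_RGB2GRAY)
for r in range(205,240,3): print(r,gt[r,300:372:3])
E
```

```text
16.27 [ 0.5412 -0.1124  0.1816] z [ 0.006  0.705 -0.709] y [ 1.    -0.006  0.004] F [-0.  -0.2 -0.8] M [-0.25 -0.02  0.  ] w 0.0768 g 0.0 q [-0.74  0.5   1.48  0.56  1.72 -0.81]
pred T [[315.6, 211.2], [315.8, 227.4], [354.8, 229.8], [354.5, 214.8]] S [[304.6, 233.8], [318.7, 223.6], [279.8, 243.4], [266.4, 252.9]]
205 [130 131 130 129 125 129 127 126 133 131 130 132 132 130 127 132 128 129
 129 126 127 131 126 130]
208 [125 129 128 129 130 123 113 114 118 109 115 115 111 114 114 113 111 116
 113 131 127 129 129 127]
211 [130 129  94  94  91 129 130 124 119 107  93  91  93  98  90  92  92  93
  92 118 129 129 133 130]
214 [128 131  93  93  93 144 143 146 146 148 139 100  98  98 133 140 135 133
 127  94 129 130 131 127]
217 [130 131 102  93  95 145 146 148 146 150 153 147 148 145 149 144 145 146
 144  96 131 132 132 126]
220 [134 132 102  93  90 146 147 147 148 149 154 147 147 149 149 147 145 148
 142  92 130 125 129 124]
223 [127 129 100  95  93 148 147 147 148 151 148 148 147 147 150 149 144 146
 144  92 133 130 132 130]
226 [128 134  96  94  94 141 144 146 147 148 116  80  87  98 145 146 148 148
 147  92 131 124 129 127]
229 [128 130  99  91  91  86  70  69  71  73  72  75  74  72  87 102 105 113
 122  90 131 126 127 126]
232 [130 135  96  94  94  74  72  74  70  71  73  73  72  70  70  67  73  73
  85  96 129 130 133 129]
235 [134 133  94  93  94  73  73  75  72  71  71  78  84  89  81  85  91  88
  78 104 128 131 132 127]
238 [129 131 103  91  90  82  71  74  73  73  86  88  90  91  92  86  93  91
  93 128 129 127 132 126]
```

The coupon lies on the slab, with its left edge at column 315 in the top view, as predicted. Next is the regrasp by the upper end.

Request:
apply_moves:
  xyz:
    - [0.1, 0, -0.1]
    - [0.1, 0, -0.1]
    - [0.1, 0, -0.1]
    - [0.1, 0, -0.1]
    - [0, 0, 0]
  rot:
    - [0, 0, 0]
    - [0, 0, 0]
    - [0, 0, 0]
    - [0, 0, 0]
    - [0, 0, 0]
  hand: [0.8, 0.8, 0.8, 0.8, 0.8]

```text
clock: 17.0
position: [0.5405, -0.1091, 0.3519]
ee_rot: [-0.268, 0.654, 0.654, 0.271]
contact_force: [-0.9, 0.1, -1.3]
width: 0.0774
gripper_force: 0.0
```

Request:
apply_moves:
  xyz:
    - [0, 0, 0]
    - [0, 0, 0]
    - [0, 0, 0]
    - [0, 0, 0]
    - [0, 0, 0]
    - [0, 0, 0]
  rot:
    - [0, -0.15, 0]
    - [0, -0.15, 0]
    - [0, -0.15, 0]
    - [0, -0.15, 0]
    - [0, -0.15, 0]
    - [0, 0, 0]
  hand: [0.8, 0.8, 0.8, 0.8, 0.8, 0.8]

```text
clock: 17.75
position: [0.5393, -0.1062, 0.3489]
ee_rot: [-0.001, 0.706, 0.708, -0.0]
contact_force: [-1.0, -0.4, 0.1]
width: 0.0769
gripper_force: 0.0
```

```bash
python3 - <<'E'
from h import *
st()
Rp=R.from_rotvec([-np.pi/4,0,0])*yawR(90);zt=Rp.apply([0,0,1]);print(zt)
end=np.array([.5404,.0319,.154])
print((end-zt*.06));go(end-zt*.06,yawR(90));go(end-zt*.06,Rp)
E
```

```text
17.75 [ 0.5393 -0.1062  0.3489] z [-0.002  0.001 -1.   ] y [ 1.     0.003 -0.002] F [-1.  -0.4  0.1] M [ 0.01 -0.02  0.  ] w 0.0769 g 0.0 q [-0.32  0.19  1.25  0.    1.7  -0.32]
[ 0.         -0.70710678 -0.70710678]
[0.5404     0.07432641 0.19642641]
rot share [-0.002  -0.0012  0.0033] then xyz share(target frame) [0.6017 0.0037 0.5083] | in current frame [0.6011 0.0069 0.509 ]
rot share [-6.000e-04 -7.511e-01  3.900e-03] then xyz share(target frame) [ 0.7849  0.0037 -0.0661] | in current frame [0.6011 0.0069 0.509 ]
```

Request:
apply_moves:
  xyz:
    - [0.15, 0.002, 0]
    - [0.15, 0.002, 0]
    - [0.15, 0.002, 0]
    - [0.15, 0, 0]
    - [0, 0, 0]
  rot:
    - [0, 0, 0]
    - [0, 0, 0]
    - [0, 0, 0]
    - [0, 0, 0]
    - [0, 0, 0]
  hand: [0.8, 0.8, 0.8, 0.8, 0.8]

```text
clock: 18.38
position: [0.542, 0.0717, 0.3478]
ee_rot: [-0.002, 0.707, 0.707, -0.001]
contact_force: [-0.1, -2.1, -0.3]
width: 0.0767
gripper_force: 0.0
```

Request:
apply_moves:
  xyz:
    - [0, 0, 0]
    - [0, 0, 0]
    - [0, 0, 0]
    - [0, 0, 0]
    - [0, 0, 0]
    - [0, 0, 0]
    - [0, 0, 0]
  rot:
    - [0, -0.15, 0]
    - [0, -0.15, 0]
    - [0, -0.15, 0]
    - [0, -0.15, 0]
    - [0, -0.15, 0]
    - [0, 0, 0]
    - [0, 0, 0]
  hand: [0.8, 0.8, 0.8, 0.8, 0.8, 0.8, 0.8]

```text
clock: 19.25
position: [0.5429, 0.0685, 0.3498]
ee_rot: [0.269, 0.655, 0.652, -0.271]
contact_force: [-0.1, 0.4, 0.3]
width: 0.0769
gripper_force: 0.0
```

```bash
python3 - <<'E'
from h import *
st()
Rp=R.from_rotvec([-np.pi/4,0,0])*yawR(90);zt=Rp.apply([0,0,1])
end=np.array([.5404,.0319,.154])
go(end-zt*.0,Rp)
E
```

```text
19.25 [0.5429 0.0685 0.3498] z [-0.005 -0.707 -0.708] y [ 1.    -0.005 -0.001] F [-0.1  0.4  0.3] M [ 0.33 -0.01  0.02] w 0.0769 g 0.0 q [ 0.47  0.37  1.27 -0.71  1.84  0.39]
rot share [-0.0043 -0.0007 -0.0029] then xyz share(target frame) [ 0.3752 -0.0083  0.5479] | in current frame [ 0.3748 -0.007   0.5482]
```

Request:
apply_moves:
  xyz:
    - [0.125, -0.004, 0]
    - [0.125, -0.004, 0]
    - [0.125, 0, 0]
    - [0, 0, 0.15]
    - [0, 0, 0.15]
    - [0, 0, 0.15]
    - [0, 0, 0.1]
    - [0, 0, 0]
  rot:
    - [0, 0, 0]
    - [0, 0, 0]
    - [0, 0, 0]
    - [0, 0, 0]
    - [0, 0, 0]
    - [0, 0, 0]
    - [0, 0, 0]
    - [0, 0, 0]
  hand: [0.8, 0.8, 0.8, 0.8, 0.8, 0.8, 0.8, 0.8]

```text
clock: 20.25
position: [0.5393, 0.0298, 0.1541]
ee_rot: [0.269, 0.656, 0.651, -0.272]
contact_force: [-0.3, 0.4, 0.4]
width: 0.0768
gripper_force: 0.0
```

```bash
python3 - <<'E'
from h import *
import time
st()
s=status.get_state()
Rp=R.from_rotvec([-np.pi/4,0,0])*yawR(90);zt=Rp.apply([0,0,1])
end=np.array([.5404,.0319,.154])
go(end+zt*.074,Rp)
E
```

```text
20.25 [0.5393 0.0298 0.1541] z [-0.007 -0.707 -0.707] y [ 1.    -0.008 -0.001] F [-0.3  0.4  0.4] M [ 0.37 -0.04  0.  ] w 0.0768 g 0.0 q [ 0.41  0.47  1.62 -0.71  1.47  0.65]
rot share [-0.0063 -0.0005 -0.0052] then xyz share(target frame) [0.0053 0.0035 0.2419] | in current frame [0.0052 0.0051 0.2418]
```

Request:
apply_moves:
  xyz:
    - [0.005, 0.004, 0]
    - [0, 0, 0.08]
    - [0, 0, 0.08]
    - [0, 0, 0.08]
    - [0, 0, 0]
    - [0, 0, 0]
  rot:
    - [-0.006, 0, -0.005]
    - [0, 0, 0]
    - [0, 0, 0]
    - [0, 0, 0]
    - [0, 0, 0]
    - [0, 0, 0]
  hand: [0.8, 0.6, 0.5, 0.5, 0.3, 0.3]

```text
clock: 21.0
position: [0.5428, -0.0161, 0.103]
ee_rot: [0.272, 0.652, 0.655, -0.268]
contact_force: [0.5, -0.4, 0.0]
width: 0.0556
gripper_force: 0.0
```

```bash
python3 - <<'E'
from h import *
st()
s=status.get_state()
Rp=R.from_rotvec([-np.pi/4,0,0])*yawR(90);zt=Rp.apply([0,0,1])
end=np.array([.5404,.0319,.154])
go(end+zt*.074,Rp)
S=get_image("scene")
x=np.array([0,.7071,.7071]);y=np.array([1,0,0]);n=np.array([0,-.7071,.7071])
o=cv2.resize(S["pixels"][190:260,260:350],None,fx=8,fy=8,interpolation=cv2.INTER_CUBIC)
cv2.imwrite("pics/f1.png",o[:,:,::-1])
E
```

```text
21.0 [ 0.5428 -0.0161  0.103 ] z [ 0.006 -0.706 -0.708] y [1.    0.005 0.004] F [ 0.5 -0.4  0. ] M [ 0.36 -0.01  0.03] w 0.0556 g 0.0 q [ 0.34  0.5   1.73 -0.76  1.32  0.69]
rot share [ 0.006  -0.0009  0.0013] then xyz share(target frame) [-0.0072 -0.008   0.0133] | in current frame [-0.0072 -0.0081  0.0132]
```

View pics/f1.png

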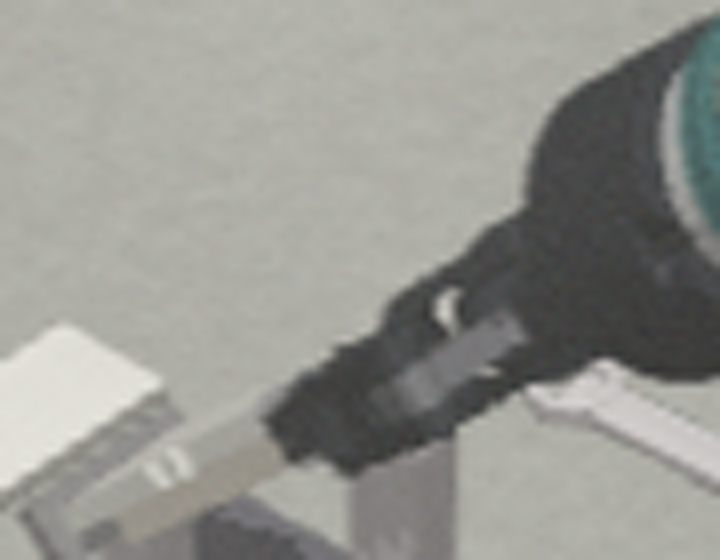

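The picture shows the fingers astride the upper tab, with tips at about (285,430), in line with the coupon but slightly to the slab side. I'll shift 3 mm along the slab normal and close.

Request:
apply_moves:
  xyz:
    - [-0.011, -0.008, 0.008]
    - [0, 0, 0]
    - [0, 0, 0]
    - [0, 0, 0]
    - [0, 0, 0]
    - [0, 0, 0]
  rot:
    - [0.006, 0, 0]
    - [0, 0, 0]
    - [0, 0, 0]
    - [0, 0, 0]
    - [0, 0, 0]
    - [0, 0, 0]
  hand: [0.3, 0.3, -1, -1, -1, -1]
  force: 50

```text
clock: 21.8
position: [0.5396, -0.0208, 0.1028]
ee_rot: [0.27, 0.653, 0.654, -0.271]
contact_force: [-0.0, 3.9, 4.1]
width: 0.043
gripper_force: 51.0
```

```bash
python3 - <<'E'
from h import *
st()
E
```

```text
21.8 [ 0.5396 -0.0208  0.1028] z [-0.001 -0.707 -0.707] y [ 1.     0.001 -0.003] F [-0.   3.9  4.1] M [ 0.3  -0.07  0.07] w 0.043 g 51.0 q [ 0.34  0.5   1.73 -0.76  1.32  0.69]
```

Request:
apply_moves:
  xyz:
    - [-0.03, 0, -0.004]
    - [-0.08, 0, 0]
    - [-0.1, 0, -0.05]
    - [-0.12, 0, -0.12]
    - [-0.12, 0, -0.12]
    - [-0.12, 0, -0.12]
    - [-0.12, 0, -0.12]
    - [0, 0, 0]
  rot:
    - [0, 0, 0]
    - [0, 0, 0]
    - [0, 0, 0]
    - [0, 0, 0]
    - [0, 0, 0]
    - [0, 0, 0]
    - [0, 0, 0]
    - [0, 0, 0]
  hand: [-1, -1, -1, -1, -1, -1, -1, -1]
  force: 60

```text
clock: 22.8
position: [0.5404, -0.0558, 0.3673]
ee_rot: [0.272, 0.655, 0.652, -0.269]
contact_force: [-0.1, -0.0, -2.2]
width: 0.0429
gripper_force: 61.1
```

Request:
apply_moves:
  xyz:
    - [0, 0, 0]
    - [0, 0, 0]
    - [0, 0, 0]
    - [0, 0, 0]
    - [0, 0, 0]
    - [0, 0, 0]
  rot:
    - [0, 0.15, 0]
    - [0, 0.15, 0]
    - [0, 0.15, 0]
    - [0, 0.15, 0]
    - [0, 0.15, 0]
    - [0, 0, 0]
  hand: [-1, -1, -1, -1, -1, -1]

```text
clock: 23.55
position: [0.5388, -0.0583, 0.3609]
ee_rot: [-0.002, 0.71, 0.705, -0.003]
contact_force: [-0.3, 0.2, -1.2]
width: 0.0434
gripper_force: 61.0
```

```bash
python3 - <<'E'
from h import *
st()
go([.516,.354,.33],yawR(90));go([.516,.354,.33],yawR(112.4))
E
```

```text
23.55 [ 0.5388 -0.0583  0.3609] z [-0.007 -0.001 -1.   ] y [ 1.    -0.007 -0.007] F [-0.3  0.2 -1.2] M [-0.    0.04  0.02] w 0.0434 g 61.0 q [-0.23  0.18  1.23 -0.    1.73 -0.23]
rot share [-0.0065  0.0009 -0.0069] then xyz share(target frame) [ 1.3744 -0.0761  0.1029] | in current frame [ 1.374  -0.0853  0.1022]
rot share [-0.0066 -0.0004 -0.3802] then xyz share(target frame) [1.2997 0.4534 0.1029] | in current frame [ 1.374  -0.0853  0.1022]
```

Request:
apply_moves:
  xyz:
    - [0.17, -0.01, 0]
    - [0.17, -0.01, 0]
    - [0.17, -0.01, 0]
    - [0.17, -0.01, 0]
    - [0.17, -0.01, 0]
    - [0.17, -0.01, 0]
    - [0.17, -0.01, 0]
    - [0.17, -0.01, 0]
  rot:
    - [0, 0, 0]
    - [0, 0, 0]
    - [0, 0, 0]
    - [0, 0, 0]
    - [0, 0, 0]
    - [0, 0, 0]
    - [0, 0, 0]
    - [0, 0, 0]
  hand: [-1, -1, -1, -1, -1, -1, -1, -1]

```text
clock: 24.55
position: [0.5142, 0.3557, 0.361]
ee_rot: [-0.001, 0.707, 0.708, -0.003]
contact_force: [1.4, 0.1, -1.3]
width: 0.043
gripper_force: 61.0
```

Request:
apply_moves:
  xyz:
    - [0, 0, 0]
    - [0, 0, 0]
    - [0, 0, 0]
    - [0, 0, 0]
    - [0, 0, 0]
  rot:
    - [-0.006, 0, -0.127]
    - [0, 0, -0.127]
    - [0, 0, -0.127]
    - [0, 0, 0]
    - [0, 0, 0]
  hand: [-1, -1, -1, -1, -1]

```text
clock: 25.18
position: [0.5152, 0.354, 0.3616]
ee_rot: [0.001, 0.553, 0.833, 0.0]
contact_force: [0.3, -0.5, -1.4]
width: 0.043
gripper_force: 61.1
```

```bash
python3 - <<'E'
from h import *
st()
go([.516,.354,.23],yawR(112.4))
E
```

```text
25.18 [0.5152 0.354  0.3616] z [ 0.002 -0.001 -1.   ] y [0.922 0.388 0.001] F [ 0.3 -0.5 -1.4] M [-0.02 -0.01  0.05] w 0.043 g 61.1 q [ 0.49  0.32  1.05 -0.    1.77  0.09]
rot share [0.0012 0.0015 0.007 ] then xyz share(target frame) [-0.0011  0.0023  0.4385] | in current frame [-4.000e-04  1.800e-03  4.385e-01]
```

Request:
apply_moves:
  xyz:
    - [0, 0.002, 0.12]
    - [0, 0, 0.12]
    - [0, 0, 0.12]
    - [0, 0, 0.1]
    - [0, 0, 0.02]
    - [0, 0, 0]
  rot:
    - [0, 0, 0.007]
    - [0, 0, 0]
    - [0, 0, 0]
    - [0, 0, 0]
    - [0, 0, 0]
    - [0, 0, 0]
  hand: [-1, -1, -1, -1, -1, -1]

```text
clock: 25.92
position: [0.5172, 0.3542, 0.2186]
ee_rot: [0.001, 0.556, 0.831, 0.001]
contact_force: [0.0, -0.9, -0.5]
width: 0.043
gripper_force: 61.2
```

```bash
python3 - <<'E'
from h import *
st()
S=get_image("scene");T=get_image("top")
s=status.get_state();p=s["position"];Rt=rq(s["ee_rot"]);x,y,z=Rt.as_matrix().T
b=p+.0865*z
cor=[b+y*.022*i+x*.004*j for i,j in((1,-1),(1,1),(-1,1),(-1,-1))]
print("pred bottom corners S",proj(S,cor).round(1).tolist(),"T",proj(T,cor).round(1).tolist())
up=[p-.0735*z+y*.022*i+x*.004*j for i,j in((1,1),(-1,1))];print("top corners S",proj(S,up).round(1).tolist())
cs=(np.array([[235,60],[338,75],[325,240],[218,218]])+.5)/6-.5+[415,295]
ct=(np.array([[80,122],[118,110],[150,196],[110,210]])+.5)/3.81-.5+[170,190]
print("mouth S px",cs.mean(0),cast(S,cs,.11).mean(0),"T",ct.mean(0),cast(T,ct,.11).mean(0))
gs=cv2.cvtColor(S["pixels"],cv2.COLOR_RGB2GRAY);gt=cv2.cvtColor(T["pixels"],cv2.COLOR_RGB2GRAY)
for r in range(222,346,3): print(r,gs[r,436:484:2])
print()
for r in range(208,250,2): print(r,gt[r,180:228:2])
E
```

```text
25.93 [0.5172 0.3542 0.2186] z [ 0.003  0.    -1.   ] y [0.924 0.381 0.003] F [ 0.  -0.9 -0.5] M [ 0.   -0.01  0.02] w 0.043 g 61.2 q [ 0.49  0.34  1.35 -0.    1.45  0.1 ]
pred bottom corners S [[459.0, 316.9], [463.7, 318.0], [465.5, 300.3], [460.9, 299.3]] T [[195.0, 221.9], [192.3, 223.0], [198.5, 237.8], [201.2, 236.6]]
top corners S [[485.9, 245.7], [486.9, 228.8]]
mouth S px [461.08333333 319.29166667] [0.51972666 0.35832088 0.11      ] T [199.68372703 231.49475066] [0.51530423 0.35191877 0.11      ]
222 [177 177 174 173 175 172 167 169 171 173 172 141 123 124 123 121 119 123
 121 120 117  64  66  59]
225 [170 171 176 175 172 172 174 173 169 169 173 142 125 123 124 125 123 123
 121 123 123  62  62  56]
228 [171 175 178 175 173 170 171 172 173 174 170 142 125 124 121 123 120 118
 121 120  95  64  64  58]
231 [176 179 175 175 174 170 175 174 173 173 175 123 120 120 121 122 123 124
 124 125 100  65  66  51]
234 [173 174 174 174 173 172 174 175 172 173 175 129 121 125 123 121 128 124
 122 119  68  56  60  50]
237 [175 175 178 173 170 174 174 174 172 173 178 129 126 124 122 126 125 
[... 5201 characters left out ...]
  41  40  44  95 103  75  71  68 129 136  79  66  69  87
  87  87  85  85  87  94]
238 [156 139 115  64  45  41  58  83  94  93  72  63 102 141 111  64  66  81
  84  86  89  88  91  82]
240 [152 146 130  92  44  44  38  74  88 104  81  86 127 127 137  65  68  75
  86  88  90  87  86  86]
242 [152 155 140 117  73  38  35  61  79  96  98 106 122  99  78  62  60  68
  85  86  85  86 100  89]
244 [144 153 148 130  97  46  40  70  79  75  98  75  69  62  64  64  62  64
  74  87  87 109 168 142]
246 [132 151 152 138 115  66  74  95  83  73  66  62  65  64  65  65  63  64
  72  89  89  97 153 132]
248 [120 143 156 149 127  93 114 107  85  84  76  64  63  63  65  64  66  63
  70  87  86  86  90  83]
```

```bash
python3 - <<'E'
from h import *
S=get_image("scene");S2=get_image("scene")
s=status.get_state();print(s["position"])
gs=((cv2.cvtColor(S["pixels"],cv2.COLOR_RGB2GRAY).astype(int)+cv2.cvtColor(S2["pixels"],cv2.COLOR_RGB2GRAY))//2)
print("    ",np.arange(450,476))
for r in range(296,336): print(r,gs[r,450:476])
E
```

```text
[0.51773677 0.35448711 0.21974339]
     [450 451 452 453 454 455 456 457 458 459 460 461 462 463 464 465 466 467
 468 469 470 471 472 473 474 475]
296 [173 145 125 125 127 128 127 128 126 128 126 128 127 119 116 114 165 166
 155 152 150 147 131 127 131 131]
297 [144 127 127 127 127 127 129 129 127 129 128 128 128 117 110 113 180 175
 164 164 161 145 128 128 128 127]
298 [125 127 126 129 126 128 127 125 125 126 125 127 124 119 109 112 141 151
 149 157 158 141 129 127 126 124]
299 [127 126 129 129 127 128 127 127 126 125 126 128 121 115 114 119 140 147
 146 146 146 132 122 122 123 123]
300 [128 127 128 130 126 127 128 126 126 128 128 129 121 117 115 141 158 151
 145 146 143 130 123 124 124 125]
301 [129 128 127 128 128 124 126 126 127 128 127 125 118 114 114 142 159 150
 144 146 137 127 125 126 126 127]
302 [128 127 126 126 127 126 123 125 125 127 127 121 117 117 122 154 162 161
 152 145 138 129 127 128 127 127]
303 [126 130 128 127 126 124 124 124 124 127 127 124 117 115 124 153 162 162
 151 144 130 125 123 124 127 126]
304 [127 127 128 127 129 126 124 137 142 133 129 123 117 114 141 
[... 2786 characters left out ...]

 194 176 140 124 122 122 123 122]
330 [ 99 182 202 191 187 156 146 168 191 210 216 216 215 215 215 193 181 189
 193 164 130 124 122 122 124 124]
331 [102 147 178 186 195 198 199 165 133 130 147 151 185 196 209 186 153 165
 190 157 123 123 123 129 128 126]
332 [107 135 142 145 156 160 179 185 193 202 203 167 157 144 145 144 144 139
 177 150  97  87 110 111 122 125]
333 [123 139 142 142 143 142 145 146 140 159 186 190 196 199 167 189 191 196
 201 146  81 106 138 145 134 127]
334 [131 142 142 141 142 141 143 145 146 148 150 150 148 157 167 182 192 199
 201 143  84 132 146 146 145 146]
335 [133 142 142 142 142 141 145 144 146 147 148 147 146 143 144 135 142 156
 152 110  82 134 148 147 148 148]
```

```bash
python3 - <<'E'
from h import *
S=get_image("scene")
s=status.get_state();p=s["position"];Rt=rq(s["ee_rot"]);x,y,z=Rt.as_matrix().T
near=p+.0865*z+.022*y
print("pos",p.round(4),"pred near px",proj(S,near))
for h in(-.002,0,.002):
    m=cast(S,[462.1,318.6],near[2]+h)[0];d=m-near;print("delta",d.round(4))
    cs=(np.array([[235,60],[338,75],[325,240],[218,218]])+.5)/6-.5+[415,295]
    mouth=cast(S,cs,.11).mean(0);t=mouth-d;t[2]=p[2]
    e=t-p;print("mouth robot",t.round(4),"needed along tool x,y (mm)",(Rt.inv().apply(e)*1000).round(1))
print("case yaw y axis angle from rim S",[np.degrees(np.arctan2(*(q[1::-1]))).round(1) for q in (cast(S,cs[0],.11)[0]-cast(S,cs[3],.11)[0],cast(S,cs[1],.11)[0]-cast(S,cs[2],.11)[0])],"tool y",np.degrees(np.arctan2(y[1],y[0])))
E
```

```text
pos [0.5176 0.3544 0.2195] pred near px [[461.29939189 317.38351624]]
delta [-0.0003  0.0018 -0.002 ]
mouth robot [0.52   0.3565 0.2195] needed along tool x,y (mm) [1. 3. 0.]
delta [ 0.0016  0.0023 -0.    ]
mouth robot [0.5181 0.356  0.2195] needed along tool x,y (mm) [1.3 1.1 0. ]
delta [0.0035 0.0028 0.002 ]
mouth robot [0.5162 0.3555 0.2195] needed along tool x,y (mm) [ 1.5 -0.9 -0. ]
case yaw y axis angle from rim S [np.float64(-156.8), np.float64(-157.2)] tool y 22.443841205487548
```

Request:
apply_moves:
  xyz:
    - [0.004, 0.003, 0]
    - [0, 0, 0.03]
    - [0, 0, 0.03]
    - [0, 0, 0]
    - [0, 0, 0]
  rot:
    - [0, 0, 0]
    - [0, 0, 0]
    - [0, 0, 0]
    - [0, 0, 0]
    - [0, 0, 0]
  hand: [-1, -1, -1, -1, -1]

```text
clock: 26.8
position: [0.5173, 0.3555, 0.1999]
ee_rot: [0.001, 0.556, 0.831, 0.001]
contact_force: [-0.7, -0.2, -0.7]
width: 0.0432
gripper_force: 61.2
```

Request:
apply_moves:
  xyz:
    - [0, 0, 0.01]
    - [0, 0, 0]
  rot:
    - [0, 0, 0]
    - [0, 0, 0]
  hand: [-1, -1]

```text
clock: 27.05
position: [0.5174, 0.3555, 0.197]
ee_rot: [0.001, 0.556, 0.831, 0.001]
contact_force: [0.1, -0.0, 0.2]
width: 0.0434
gripper_force: 61.2
```

Request:
apply_moves:
  xyz:
    - [0, 0, 0.01]
    - [0, 0, 0]
  rot:
    - [0, 0, 0]
    - [0, 0, 0]
  hand: [-1, -1]

```text
clock: 27.3
position: [0.5175, 0.3557, 0.1962]
ee_rot: [0.001, 0.556, 0.831, 0.002]
contact_force: [-2.0, -1.2, 6.6]
width: 0.0428
gripper_force: 62.2
```

Request:
apply_moves:
  xyz:
    - [0, 0, 0.01]
    - [0, 0, 0]
  rot:
    - [0, 0, 0]
    - [0, 0, 0]
  hand: [-1, -1]

```text
clock: 27.55
position: [0.5176, 0.3558, 0.1956]
ee_rot: [0.002, 0.556, 0.831, 0.003]
contact_force: [-4.2, -1.9, 15.8]
width: 0.0431
gripper_force: 63.1
```

```bash
python3 - <<'E'
from h import *
s=status.get_state();Ri=rq(s["ee_rot"]).inv()
print("F tool",Ri.apply(s["contact_force"]).round(2),"M tool",Ri.apply(s["moment"]).round(3));st()
E
```

```text
F tool [ -0.16  -4.48 -15.83] M tool [ 0.917 -0.116 -0.006]
27.55 [0.5176 0.3558 0.1956] z [ 0.006  0.002 -1.   ] y [0.924 0.382 0.007] F [-4.2 -1.9 15.8] M [-0.46  0.8   0.01] w 0.0431 g 63.1 q [ 0.49  0.35  1.39 -0.    1.39  0.1 ]
```

Request:
apply_moves:
  xyz:
    - [0, 0, -0.014]
    - [0.003, -0.007, 0]
    - [0, 0, 0]
  rot:
    - [0, 0, 0]
    - [0, 0, 0]
    - [0, 0, 0]
  hand: [-1, -1, -1]

```text
clock: 27.92
position: [0.5154, 0.3557, 0.1955]
ee_rot: [0.001, 0.556, 0.831, 0.001]
contact_force: [-0.4, 0.6, -1.7]
width: 0.043
gripper_force: 61.3
```

Request:
apply_moves:
  xyz:
    - [0, 0, 0.01]
    - [0, 0, 0]
  rot:
    - [0, 0, 0]
    - [0, 0, 0]
  hand: [-1, -1]

```text
clock: 28.18
position: [0.5141, 0.3552, 0.1908]
ee_rot: [0.0, 0.556, 0.831, -0.001]
contact_force: [0.1, -0.3, -1.2]
width: 0.0428
gripper_force: 61.3
```

Request:
apply_moves:
  xyz:
    - [0, 0, 0.006]
    - [0, 0, 0]
  rot:
    - [0, 0, 0]
    - [0, 0, 0]
  hand: [-1, -1]

```text
clock: 28.42
position: [0.5143, 0.3553, 0.1898]
ee_rot: [0.0, 0.556, 0.831, -0.0]
contact_force: [-1.3, -0.0, -2.0]
width: 0.0428
gripper_force: 61.3
```

```bash
python3 - <<'E'
from h import *
s=status.get_state();Ri=rq(s["ee_rot"]).inv()
print("F tool",Ri.apply(s["contact_force"]).round(2),"M tool",Ri.apply(s["moment"]).round(3));st()
E
```

```text
F tool [ 0.48 -1.24  1.99] M tool [ 0.283  0.01  -0.014]
28.43 [0.5143 0.3553 0.1898] z [ 0.    -0.001 -1.   ] y [0.924 0.382 0.   ] F [-1.3 -0.  -2. ] M [-0.1   0.27  0.01] w 0.0428 g 61.3 q [ 0.49  0.35  1.4  -0.    1.38  0.1 ]
```

Request:
apply_moves:
  xyz:
    - [0, -0.002, 0.008]
    - [0, 0, 0.008]
    - [0, 0, 0]
  rot:
    - [0, 0, 0]
    - [0, 0, 0]
    - [0, 0, 0]
  hand: [-1, -1, -1]

```text
clock: 28.8
position: [0.5142, 0.3552, 0.1853]
ee_rot: [0.001, 0.556, 0.831, 0.0]
contact_force: [-0.8, -1.7, -1.9]
width: 0.043
gripper_force: 61.3
```

Request:
apply_moves:
  xyz:
    - [0, 0, 0.01]
    - [0, 0, 0.01]
    - [0, 0, 0]
  rot:
    - [0, 0, 0]
    - [0, 0, 0]
    - [0, 0, 0]
  hand: [-1, -1, -1]

```text
clock: 29.18
position: [0.5142, 0.3552, 0.1791]
ee_rot: [0.001, 0.556, 0.831, 0.0]
contact_force: [-1.6, -1.5, -3.3]
width: 0.0426
gripper_force: 61.3
```

```bash
python3 - <<'E'
from h import *
s=status.get_state();Ri=rq(s["ee_rot"]).inv()
print("F tool",Ri.apply(s["contact_force"]).round(2),"M tool",Ri.apply(s["moment"]).round(3));st()
E
```

```text
F tool [-0.77 -2.1   3.35] M tool [ 0.569 -0.027 -0.034]
29.18 [0.5142 0.3552 0.1791] z [ 0.002 -0.    -1.   ] y [0.924 0.382 0.001] F [-1.6 -1.5 -3.3] M [-0.24  0.52  0.03] w 0.0426 g 61.3 q [ 0.49  0.36  1.42 -0.    1.36  0.1 ]
```

Request:
apply_moves:
  xyz:
    - [0, -0.004, 0.01]
    - [0, 0, 0.012]
    - [0, 0, 0.012]
    - [0, 0, 0.012]
    - [0, 0, 0]
  rot:
    - [0, 0, 0]
    - [0, 0, 0]
    - [0, 0, 0]
    - [0, 0, 0]
    - [0, 0, 0]
  hand: [-1, -1, -1, -1, -1]

```text
clock: 29.8
position: [0.5138, 0.355, 0.1655]
ee_rot: [0.001, 0.556, 0.831, 0.001]
contact_force: [0.1, -0.2, -1.6]
width: 0.043
gripper_force: 61.4
```

```bash
python3 - <<'E'
from h import *
s=status.get_state();Ri=rq(s["ee_rot"]).inv()
print("F tool",Ri.apply(s["contact_force"]).round(2),"M tool",Ri.apply(s["moment"]).round(3));st()
E
```

```text
F tool [-0.21  0.04  1.59] M tool [ 0.029  0.032 -0.005]
29.8 [0.5138 0.355  0.1655] z [ 0.003  0.    -1.   ] y [0.924 0.382 0.003] F [ 0.1 -0.2 -1.6] M [0.02 0.04 0.  ] w 0.043 g 61.4 q [ 0.49  0.37  1.45 -0.    1.33  0.1 ]
```

Request:
apply_moves:
  xyz:
    - [0, 0, 0.018]
    - [0, 0, 0.018]
    - [0, 0, 0.018]
    - [0, 0, 0.018]
    - [0, 0, 0.018]
    - [0, 0, 0.018]
    - [0, 0, 0]
  rot:
    - [0, 0, 0]
    - [0, 0, 0]
    - [0, 0, 0]
    - [0, 0, 0]
    - [0, 0, 0]
    - [0, 0, 0]
    - [0, 0, 0]
  hand: [-1, -1, -1, -1, -1, -1, -1]

```text
clock: 30.68
position: [0.5133, 0.3547, 0.1329]
ee_rot: [0.001, 0.556, 0.831, 0.0]
contact_force: [-0.4, 0.6, -1.5]
width: 0.0432
gripper_force: 61.4
```

Request:
apply_moves:
  xyz:
    - [0, 0, 0.018]
    - [0, 0, 0.018]
    - [0, 0, 0.018]
    - [0, 0, 0.018]
    - [0, 0, 0]
  rot:
    - [0, 0, 0]
    - [0, 0, 0]
    - [0, 0, 0]
    - [0, 0, 0]
    - [0, 0, 0]
  hand: [-1, -1, -1, -1, -1]

```text
clock: 31.3
position: [0.5133, 0.3547, 0.1112]
ee_rot: [0.001, 0.556, 0.831, 0.0]
contact_force: [0.2, 0.5, -0.6]
width: 0.0431
gripper_force: 61.4
```

```bash
python3 - <<'E'
from h import *
s=status.get_state();Ri=rq(s["ee_rot"]).inv()
print("F tool",Ri.apply(s["contact_force"]).round(2),"M tool",Ri.apply(s["moment"]).round(3));st()
E
```

```text
F tool [0.39 0.34 0.61] M tool [-0.017 -0.005  0.037]
31.3 [0.5133 0.3547 0.1112] z [ 0.001 -0.    -1.   ] y [0.924 0.382 0.001] F [ 0.2  0.5 -0.6] M [ 0.   -0.02 -0.04] w 0.0431 g 61.4 q [ 0.49  0.4   1.53 -0.    1.21  0.1 ]
```

Request:
apply_moves:
  xyz:
    - [0, 0, 0.012]
    - [0, 0, 0.012]
    - [0, 0, 0.01]
    - [0, 0, 0]
  rot:
    - [0, 0, 0]
    - [0, 0, 0]
    - [0, 0, 0]
    - [0, 0, 0]
  hand: [-1, -1, -1, -1]

```text
clock: 31.8
position: [0.5135, 0.3548, 0.1014]
ee_rot: [0.001, 0.556, 0.831, 0.001]
contact_force: [-0.5, -1.0, -0.6]
width: 0.043
gripper_force: 61.4
```

Request:
apply_moves:
  xyz:
    - [0, 0, 0.006]
    - [0, 0, 0]
  rot:
    - [0, 0, 0]
    - [0, 0, 0]
  hand: [-1, -1]

```text
clock: 32.05
position: [0.5137, 0.3549, 0.0999]
ee_rot: [0.001, 0.556, 0.831, 0.001]
contact_force: [-0.3, -0.0, -1.5]
width: 0.0429
gripper_force: 61.4
```

Request:
apply_moves:
  xyz:
    - [0, 0, 0.006]
    - [0, 0, 0]
  rot:
    - [0, 0, 0]
    - [0, 0, 0]
  hand: [-1, -1]

```text
clock: 32.3
position: [0.5136, 0.3549, 0.098]
ee_rot: [0.001, 0.556, 0.831, 0.001]
contact_force: [0.1, 0.5, -0.2]
width: 0.043
gripper_force: 61.4
```

Request:
apply_moves:
  xyz:
    - [0, 0, 0.006]
    - [0, 0, 0]
  rot:
    - [0, 0, 0]
    - [0, 0, 0]
  hand: [-1, -1]

```text
clock: 32.55
position: [0.5139, 0.355, 0.0969]
ee_rot: [0.001, 0.556, 0.831, 0.001]
contact_force: [-0.0, 0.2, 2.3]
width: 0.0431
gripper_force: 61.6
```

Request:
apply_moves:
  xyz:
    - [0, 0, 0.002]
    - [0, 0, 0]
    - [0, 0, 0]
    - [0, 0, 0]
    - [0, 0, 0]
    - [0, 0, 0]
  rot:
    - [0, 0, 0]
    - [0, 0, 0]
    - [0, 0, 0]
    - [0, 0, 0]
    - [0, 0, 0]
    - [0, 0, 0]
  hand: [-1, -1, 0.2, 0.5, 0.5, 0.5]

```text
clock: 33.3
position: [0.5137, 0.3549, 0.0955]
ee_rot: [0.001, 0.556, 0.831, 0.001]
contact_force: [-0.2, 0.2, -0.3]
width: 0.064
gripper_force: 0.0
```

Request:
apply_moves:
  xyz:
    - [0, 0, -0.03]
    - [0, 0, -0.06]
    - [0, 0, -0.1]
    - [0, 0, -0.15]
    - [0, 0, -0.15]
    - [0, 0, -0.15]
    - [0, 0, 0]
    - [0, 0, 0]
  rot:
    - [0, 0, 0]
    - [0, 0, 0]
    - [0, 0, 0]
    - [0, 0, 0]
    - [0, 0, 0]
    - [0, 0, 0]
    - [0, 0, 0]
    - [0, 0, 0]
  hand: [0.6, 0.6, 0.6, 0.6, 0.6, 0.6, 0.6, 0.6]

```text
clock: 34.3
position: [0.5129, 0.3547, 0.2876]
ee_rot: [0.001, 0.556, 0.831, 0.001]
contact_force: [-0.4, 1.2, -0.6]
width: 0.068
gripper_force: 0.0
```

```bash
python3 - <<'E'
from h import *
st()
S=get_image("scene");S0=cv2.imread("pics/scene0.png",0)
# predicted standing coupon corners: top at z .170, mouth robot-frame centre; near (+case y) edge
yc=np.array([.922,.387,0]);xc=np.array([-.387,.922,0]);c=np.array([.5137,.3549,.170])
cor=[c+yc*.022*i+xc*.004*j for i,j in((1,-1),(1,1),(-1,1),(-1,-1))]
print("pred top corners",proj(S,cor).round(1).tolist())
g=cv2.cvtColor(S["pixels"],cv2.COLOR_RGB2GRAY)
d=(cv2.absdiff(g,S0)>20).astype(np.uint8);m=np.zeros_like(d);m[255:345,440:500]=d[255:345,440:500]
n,l,s,cc=cv2.connectedComponentsWithStats(m)
for j in range(1,n):
    if s[j,4]>15: print(s[j],cc[j].round(1))
for r in range(266,300,3): print(r,g[r,456:490:2])
E
```

```text
34.3 [0.5129 0.3547 0.2876] z [ 0.002  0.    -1.   ] y [0.924 0.382 0.002] F [-0.4  1.2 -0.6] M [0.03 0.   0.01] w 0.068 g 0.0 q [ 0.49  0.32  1.22 -0.    1.6   0.1 ]
pred top corners [[464.8, 300.6], [469.7, 301.6], [471.2, 284.0], [466.5, 283.0]]
[ 452  255   48   90 1934] [475.2 304.6]
[492 255   8  21  56] [497.6 261.6]
266 [149 131 129 129 163 173 175 170 173 176 171 174 172 170 173 168 167]
269 [173 131 130 125 131 174 171 175 175 177 178 178 179 174 174 173 170]
272 [150 128 130 129 130 177 176 174 174 177 177 174 172 170 171 172 173]
275 [174 128 128 127 132 175 174 174 174 171 169 170 171 174 173 171 172]
278 [173 127 127 130 128 175 170 171 174 175 173 176 171 170 174 175 174]
281 [173 128 127 127 131 174 176 173 174 172 171 172 176 172 173 172 170]
284 [145 128 130 128 130 166 174 177 175 171 174 181 175 173 168 176 173]
287 [171 126 127 126 130 127 215 220 190 175 175 172 171 175 177 174 168]
290 [148 127 127 124 128 118 220 219 145 133 150 179 178 172 172 171 174]
293 [128 128 129 131 128 135 221 192 138 125 127 124 128 127 125 126 125]
296 [126 128 130 128 122 161 220 219 148 126 126 127 125 122 124 122 121]
299 [128 125 128 127 118 183 218 220 127 124 129 127 128 127 125 125 124]
```

```bash
python3 -c "
from rig import job
print(job.sign_off())"
```

```text
the job is handed in; nothing more can be done
None
```

I handed the job in at 34 s: the coupon lay released on the rest, and now stands on the floor of the case slot, released and with the gripper clear above it. The scene camera shows its top at the expected height; sign-off returned no verdict.

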